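# Right two toppled sample vials and secure them in the vial holder

## Task

Two sample vials were knocked over and are lying on the bench. Swing up the hold-down bar of the vial holder, set both toppled vials upright, caps up, fully home in the two free wells (either vial in either well), and swing the bar back down over the three vials as far as it goes. Leave the vial that is already standing in the holder and the other things on the bench where they are.

Things in the scene. Friction and masses are not known exactly. Their poses are not given: they have to be found in the camera images.
- vial_white_cap: glass sample vial with a white cap and pale powder, 68 mm tall, about 30 g: body 27 mm in diameter up to 54 mm, above it the screw cap, 23 mm in diameter. Origin: centre of its base; z axis: from base to cap. Starts on its side on the bench (axis 14 mm above it), free to roll, cap pointing to the left (+y), within 30 degrees; the vice to its left is 76 mm high and begins at world y = 0.25 m.
- vial_black_cap: glass sample vial with a black cap and grey powder, 68 mm tall, about 30 g: body 27 mm in diameter up to 54 mm, above it the screw cap, 23 mm in diameter. Origin: centre of its base; z axis: from base to cap. Starts on its side on the bench (axis 14 mm above it), free to roll, cap pointing to the right (-y), turned up to 40 degrees towards the robot.
- vial_standing: glass sample vial with a black cap and grey powder, 68 mm tall, about 30 g: body 27 mm in diameter up to 54 mm, above it the screw cap, 23 mm in diameter. Origin: centre of its base; z axis: from base to cap. It already stands upright in the middle well of the holder, loose in it with 2 mm of play all round, and is to stay there.
- holder: vial holder, fixed to the bench: foot plate 126 x 222 x 6 mm, on it an aluminium block 56 x 172 mm, top 36 mm above the bench, with three wells in a row along y, 56 mm apart; behind it two posts, 99 mm high, at x = 60, y = +-101 mm, carry the hinge of the hold-down bar. Origin: on the bench under the middle well; x to the back (hinge) side, y along the row to the left, z up.
- well_left (a point): centre of the floor of the left (+y) free well, 11 mm above the bench. The well is 31 mm in diameter and 25 mm deep, with a 2 mm chamfer at its mouth; a vial fully home has its base centre here and its cap top 79 mm above the bench. Axes as the holder's.
- well_right (a point): centre of the floor of the right (-y) free well, 112 mm from the left one; otherwise the same. The grey controller cabinet to the right of the holder is 190 mm high and begins at world y = -0.42 m.
- hold_bar (a joint): angle of the hold-down bar (steel frame 190 mm long along y): 0 = fully down, its rubber pad 2 mm over the caps of seated vials (a vial not home blocks it), 1.57 = upright behind the wells, 1.95 = stop, leaning back. It starts down or a little raised (up to 0.35). The hinge is stiff: the bar stays where it is left; about 3 N at the tab moves it.
- bar_hinge (a point): middle of the bar's hinge axis, 90 mm above the bench, 60 mm behind the middle well; the axis runs along the holder's y.
- tab_grip (a point): grip point of the bar's black finger tab at the middle of its front edge, 100 mm from the hinge axis, 13 mm from the tab's free end. The tab is 12 mm wide along the holder's y and 10 mm thick. Bar down: it points level to the front (-x), 89 mm above the bench; bar upright: it points up. Pinched from above across its width, it turns between the pads as the bar swings.
- hex_driver: yellow-handled hex driver, 159 mm long, lying in front of the holder; a bystander. Origin: middle of its underside.
- pliers: blue-handled pliers, 164 mm long, lying at the front left; a bystander. Origin: middle of its underside.
- tc_plug: small pink thermocouple plug, 21 x 40 x 10 mm, lying by the vice; a bystander. Origin: middle of its underside.
- tube_tee: steel tube tee, 44 x 62 x 23 mm, lying at the back between the drawers and the holder; a bystander. Origin: middle of its underside.
- ptfe_roll: white roll of thread tape, 50 mm in diameter, 13 mm high, lying flat at the back between the drawers and the holder; a bystander. Origin: middle of its underside.
- hex_key: black hex key, 93 mm long, 7 mm thick, lying at the back left by the vice; a bystander. Origin: middle of its underside.
- ceramic_piece: small cream ceramic block, 12 x 22 x 10 mm, lying in front of the holder; a bystander. Origin: middle of its underside.

How it is judged (in metres and radians):
On the way, in this order (a step that is already met when the one before it is completed fails the run):
1. the hold-down bar is swung up, by more than 60 degrees (value of joint hold_bar above 1.05 rad), for 0.1 s.
2. both toppled vials stand upright, fully home in the two outer wells (((horizontal distance between vial_white_cap and well_left below 0.005 m and z of vial_white_cap in the frame of well_left between -0.003 and 0.003 m and angle between each of vial_white_cap, vial_black_cap's own z axis and vertical below 0.1 rad and horizontal distance between vial_black_cap and well_right below 0.005 m and z of vial_black_cap in the frame of well_right between -0.003 and 0.003 m) or (horizontal distance between vial_white_cap and well_right below 0.005 m and z of vial_white_cap in the frame of well_right between -0.003 and 0.003 m and angle between each of vial_white_cap, vial_black_cap's own z axis and vertical below 0.1 rad and horizontal distance between vial_black_cap and well_left below 0.005 m and z of vial_black_cap in the frame of well_left between -0.003 and 0.003 m))), for 0.2 s.
At the end, for the whole second after the job is handed in: Each toppled vial stands at rest in an outer well, cap up, within 6 degrees of upright, base within 5 mm of the well centre and 3 mm of its floor; the middle vial still stands, within 8 mm and 6 degrees; the hold-down bar is down to under 0.06 rad (((horizontal distance between vial_white_cap and well_left below 0.005 m and z of vial_white_cap in the frame of well_left between -0.003 and 0.003 m and angle between each of vial_white_cap, vial_black_cap's own z axis and vertical below 0.1 rad and horizontal distance between vial_black_cap and well_right below 0.005 m and z of vial_black_cap in the frame of well_right between -0.003 and 0.003 m) or (horizontal distance between vial_white_cap and well_right below 0.005 m and z of vial_white_cap in the frame of well_right between -0.003 and 0.003 m and angle between each of vial_white_cap, vial_black_cap's own z axis and vertical below 0.1 rad and horizontal distance between vial_black_cap and well_left below 0.005 m and z of vial_black_cap in the frame of well_left between -0.003 and 0.003 m)) and value of joint hold_bar below 0.06 rad and linear speed of each of vial_white_cap, vial_black_cap below 0.01 m/s and distance of vial_standing from where it was at the start of the episode below 0.008 m and angle between vial_standing's own z axis and vertical below 0.1 rad); the robot touches nothing.
It fails at once if the vial already standing in the middle well is lifted or tipped out of it (distance of vial_standing from where it was at the start of the episode above 0.012 m or angle between vial_standing's own z axis and vertical above 0.3 rad).
It fails at once if another thing on the bench is shifted by more than 20 mm (distance of any of hex_driver, pliers, tc_plug, tube_tee, ptfe_roll, hex_key, ceramic_piece from where it was at the start of the episode above 0.02 m).
It also fails if it takes over 72 s, if anything falls off the work surface, if the arm or the gripper's body presses on something with over 40 N, if the wrist force passes 120 N, or if a joint passes its speed limit or range.

## Robot

A 6-joint arm with a two-finger parallel gripper is mounted at the origin on a cart in front of the work surface, level with it; the furniture and walls round the work are solid. World frame = base frame: x ahead of the robot, y to its left, z up, the work surface at z = 0. Lengths are in mm, angles in rad, forces in N, time in s.
With the tool pointing down it reaches from about 300 to 750 mm from the base axis. Payload 8.5 kg.
Tool frame: the origin (TCP) lies on the centre line of the jaws, within the pads' length; the fingertips stand 8 mm ahead of it and the grasp point (between the pads) lies 11 mm behind it; z points along the fingers, y is the line along which they close (so a half turn about z gives the same grasp; the last joint's range is limited). The gripper opens to 88 mm and grips with 3 to 60 N. Pads are 18 mm wide; open, the fingers measure 123 mm over their backs; the gripper's body (75 mm by 187 mm) begins 45 mm behind the grasp point.
Start: joints at [0.982, 0.381, 1.297, -0, 1.464, -0.215], TCP at [200.826, 512.005, 246.748] pointing down, gripper open.
Joint ranges: [-3.11, 3.11], [-0.89, 2.33], [0.22, 2.48], [-1.42, 4.56], [0.17, 2.85], [-2.88, 2.88]. Speed limits (rad/s): [2.39, 2.39, 3.14, 3.14, 3.14, 3.14].

## Interface

Orientations are given as a rotation vector (axis times angle).
In Python, from bench import env gives the robot as it stands.
- The arm moves only by the shell command python3 shift.py 'ROWS' [FORCE]. ROWS is a JSON list of rows, 1 to 8 of them, each of 5 numbers: the finger opening in mm, then dx, dy, dz in mm, then a turn about the tool's z in rad; each row is the pose to reach, as a shift and turn from the pose commanded when the command began, along the tool's axes at that moment; what a row does not reach only later rows make up. A row lasts 1/12 s, in which the tool goes at most 41.7 mm and 0.125 rad, less where a joint would pass 70% of its speed; a pose out of reach is approached as far as the arm can. The fingers move at their own pace and stop on an object; FORCE is the grip in N (left out, the last holds). Time passes only in rows, so rows that do not move let the fingers close. It prints the time, the measured TCP pose, the force, the opening and the grip force at its end.
- env.read_state(): the state, without advancing time (a new reading comes with each control period).
- env.grab_frame(name): name is "scene" or "top" or "wrist"; returns a dict with "pixels" (384x512x3 uint8, red, green, blue), "intrinsics" (3x3 intrinsics, pixels), "k1" (the pictures are not rectified: a ray, as slopes to the right and down, at radius r is drawn at 1 + k1 r^2 times it, then the intrinsics apply), "view" (4x4, takes a point from world to camera coordinates); the wrist camera has in their place "tool_from_camera" (4x4, takes a point from camera to tool coordinates, whose origin is the TCP and whose axes are the flange's). Camera axes: x right, y down, z forward; pixel columns grow to the right and rows downward; lengths in mm; the calibration is good to about 2 mm. A picture is of the moment at which its call begins: read the wrist's pose just before it. There is no depth.
- env.job_done(): hands the job in; it is judged then, once.
The state is a dict: "clock": time; "joint_positions": joint angles; "qvel": joint speeds; "tau": joint torques, N m; "tcp_pos": TCP position; "orientation": TCP orientation; "contact_force": force on the tool from outside, world axes, zero at the start; "wrist_torque": the same for the moment, N m; "gripper_width": finger opening in mm; "grip_force": force on a finger pad.
Only numpy, scipy, OpenCV 4.12 (cv2) and the standard library are available. Lean on these libraries where they do the work, as an engineer would, in place of code of your own. Each camera call takes 0.05 s, during which the arm holds its last target. There are 200 camera calls.

## Working session

There is one attempt and no reset: what is moved stays moved. The work goes in short steps, Python scripts to look and compute and a shell command to move; the robot and the scene stay as the last step left them, time stands still between calls to the robot, and variables do not carry over. Pictures are saved under pics/ and viewed, at most 10 in all, crops included, and the job is handed in when it is done.

```bash
ls; cat > h.py <<'E'
import numpy as np, cv2
from bench import env
from scipy.spatial.transform import Rotation as R
def save(name,fn):
    f=env.grab_frame(name); cv2.imwrite('pics/'+fn,f['pixels'][:,:,::-1]); np.save('pics/'+fn+'.npy',f,allow_pickle=True); return f
def load(fn): return np.load('pics/'+fn+'.npy',allow_pickle=True).item()
def ray(f,u,v,T=None):
    K=np.array(f['intrinsics']); k1=f['k1']
    xd=(u-K[0,2])/K[0,0]; yd=(v-K[1,2])/K[1,1]; x,y=xd,yd
    for _ in range(20):
        s=1+k1*(x*x+y*y); x,y=xd/s,yd/s
    M=np.linalg.inv(np.array(f['view'])) if T is None else T
    return M[:3,3], M[:3,:3]@np.array([x,y,1])
def onz(f,u,v,z,T=None):
    o,d=ray(f,u,v,T); return o+d*(z-o[2])/d[2]
def proj(f,p,T=None):
    V=np.array(f['view']) if T is None else np.linalg.inv(T)
    K=np.array(f['intrinsics']); c=V[:3,:3]@np.array(p)+V[:3,3]; x,y=c[0]/c[2],c[1]/c[2]; s=1+f['k1']*(x*x+y*y)
    return K[0,0]*x*s+K[0,2],K[1,1]*y*s+K[1,2]
def toolT(s):
    T=np.eye(4); T[:3,:3]=R.from_rotvec(s['orientation']).as_matrix(); T[:3,3]=s['tcp_pos']; return T
E
mkdir -p pics; python3 - <<'E'
from h import *
import cv2
a=save('scene','s0.png'); b=save('top','t0.png'); s=env.read_state(); c=save('wrist','w0.png')
for f in (a,b): print(np.linalg.inv(np.array(f['view'])).round(2), f['k1'], f['intrinsics'])
print(c['tool_from_camera'], s); print(toolT(s).round(3))
cv2.imwrite('pics/all0.png',cv2.resize(np.vstack([a['pixels'],b['pixels']])[:,:,::-1],None,fx=.78,fy=.78))
E
```

```text
bench.py
pics
shift.py
[[-8.8000e-01 -3.0000e-01  3.7000e-01  1.6602e+02]
 [-4.7000e-01  5.6000e-01 -6.8000e-01  7.7538e+02]
 [ 0.0000e+00 -7.7000e-01 -6.3000e-01  8.2431e+02]
 [ 0.0000e+00  0.0000e+00  0.0000e+00  1.0000e+00]] -0.0910579574491795 [[450.25475087   0.         251.29948022]
 [  0.         450.25475087 194.09316343]
 [  0.           0.           1.        ]]
[[ 2.0000e-02 -9.9000e-01  1.3000e-01  4.5296e+02]
 [-1.0000e+00 -3.0000e-02 -3.0000e-02  5.9400e+00]
 [ 3.0000e-02 -1.3000e-01 -9.9000e-01  9.1544e+02]
 [ 0.0000e+00  0.0000e+00  0.0000e+00  1.0000e+00]] -0.03563244703107863 [[355.27767998   0.         263.30604198]
 [  0.         355.27767998 187.43563119]
 [  0.           0.           1.        ]]
[[-9.05423325e-04 -9.66932941e-01 -2.55029150e-01  6.57501057e+01]
 [ 9.99999582e-01 -8.43281339e-04 -3.53004512e-04 -7.95167607e-01]
 [ 1.26270367e-04 -2.55029363e-01  9.66933301e-01 -1.37647006e+02]
 [ 0.00000000e+00  0.00000000e+00  0.00000000e+00  1.00000000e+00]] {'clock': 0.1, 'joint_positions': array([ 9.81699329e-01,  3.81094920e-01,  1.29817497e+00,  3.18242587e-05,
        1.46358100e+00, -2.15295985e-01]), 'qvel': array([-0.00080036, -0.00286269, -0.00111596,  0.00016426,  0.00112835,
       -0.00058028]), 'tau': array([ 4.74554065e-03, -4.38650501e+01, -2.24911380e+01,  7.15510198e-02,
        3.42196785e-02, -6.54359792e-05]), 'tcp_pos': array([200.68976393, 511.8148939 , 246.2209743 ]), 'orientation': array([-5.83661029e-01, -3.08636739e+00,  1.79896839e-03]), 'contact_force': array([ 0.25498156, -0.70600279,  0.63528836]), 'wrist_torque': array([-0.04435896, -0.00602904,  0.01129229]), 'grip_force': 0.0, 'gripper_width': 88.47681940752639}
[[-9.31000e-01  3.65000e-01 -1.00000e-03  2.00690e+02]
 [ 3.65000e-01  9.31000e-01 -1.00000e-03  5.11815e+02]
 [ 0.00000e+00 -1.00000e-03 -1.00000e+00  2.46221e+02]
 [ 0.00000e+00  0.00000e+00  0.00000e+00  1.00000e+00]]
```

View pics/all0.png

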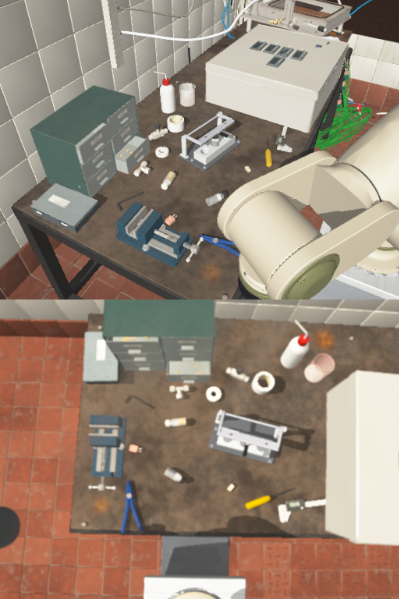

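The scene and top views show the holder at about (248,432) in the picture, the white-cap vial at (175,422) and the black-cap vial at (174,474). I'll enlarge the relevant areas.

```bash
python3 - <<'E'
from h import *
a=load('s0.png')['pixels'][130:270,170:320]; b=load('t0.png')['pixels'][125:265,190:390]
A=cv2.resize(a,None,fx=4,fy=4,interpolation=cv2.INTER_CUBIC)[:, :]; 
B=cv2.resize(b,None,fx=4,fy=4,interpolation=cv2.INTER_CUBIC)
cv2.imwrite('pics/tc.png',B[:,:,::-1]); cv2.imwrite('pics/sc.png',A[:,:,::-1])
E
```

```text
(no output)
```

View pics/tc.png

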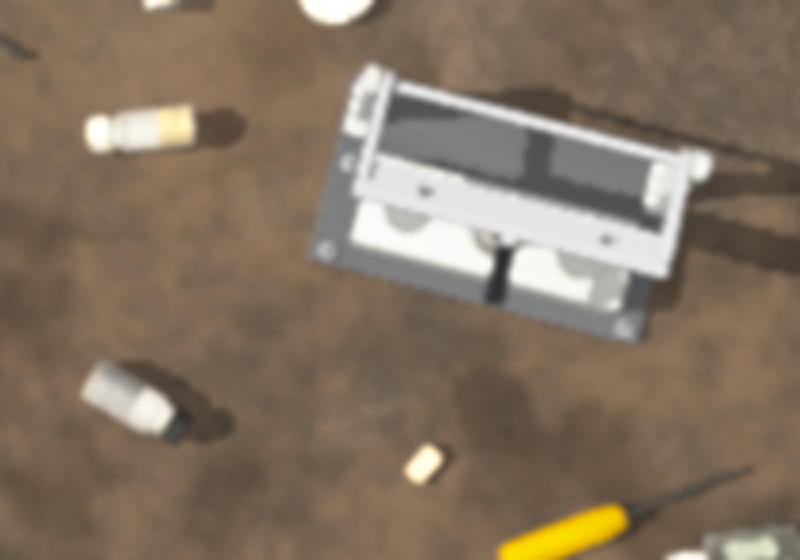

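View pics/sc.png

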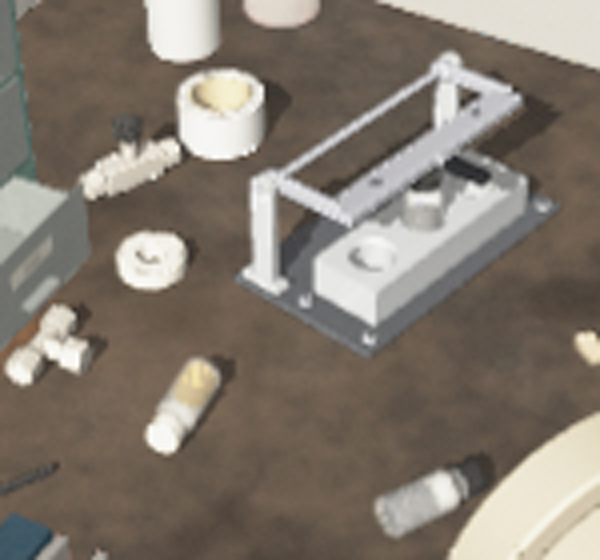

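The bar is slightly raised, with its tab at crop (500,275). The wells, block and both vials are clearly visible. Next I'll measure them.

```bash
python3 - <<'E'
from h import *
t=load('t0.png'); s=load('s0.png')
T=lambda x,y,z: onz(t,190+x/4,125+y/4,z).round(1)
S=lambda x,y,z: onz(s,170+x/4,130+y/4,z).round(1)
print('block FL,FR top', T(350,240,36),T(625,310,36))
print('plate FL,FR', T(310,258,6),T(642,340,6),' scene FL(370,355)',S(370,355,6))
print('blk scene FL,FR',S(378,278,36),S(527,185,36),'BL',S(316,262,36))
print('well L scene/top',S(372,252,36),T(405,212,36))
print('posts top L',T(375,68,99),S(265,172,99),'R',T(708,158,99),S(450,60,99))
print('stand cap top scene',S(425,180,79))
def two(a,b):
    o1,d1=ray(t,190+a[0]/4,125+a[1]/4); o2,d2=ray(s,170+b[0]/4,130+b[1]/4)
    A=np.array([d1,-d2]).T; k=np.linalg.lstsq(A,o2-o1,rcond=None)[0]
    p,q=o1+k[0]*d1,o2+k[1]*d2; return ((p+q)/2).round(1),np.linalg.norm(p-q).round(1)
print('bar front-left corner',two((356,193),(345,218)),'front-right',two((665,274),(520,100)))
# vials by mask: not-bench colours, in top
for nm,f,box in (('W',t,(208,148,243,167)),('B',t,(208,212,240,238)),('Ws',s,(204,217,227,245)),('Bs',s,(262,242,294,266))):
    x0,y0,x1,y1=box; p=f['pixels'][y0:y1,x0:x1].astype(int)
    hsv=cv2.cvtColor(f['pixels'],cv2.COLOR_RGB2HSV)[y0:y1,x0:x1]
    m=((hsv[...,2]>115)).astype(np.uint8)
    n,l,st,_=cv2.connectedComponentsWithStats(m); i=1+st[1:,4].argmax()
    r=cv2.minAreaRect(np.argwhere(l==i)[:,::-1].astype(np.float32)); c=cv2.boxPoints(r)+[x0,y0]
    e=sorted([((c[i]+c[(i+1)%4])/2 for i in range(4)).__class__ and tuple((c[i]+c[(i+1)%4])/2) for i in range(4)],key=lambda q:-np.hypot(*(np.array(q)-c.mean(0))))[:2]
    print(nm,r[1],[onz(f,*q,14).round(1) for q in e], onz(f,*c.mean(0),14).round(1))
E
```

```text
block FL,FR top [575.6 -56.   36. ] [ 536.3 -229.6   36. ]
plate FL,FR [567.3 -32.4   6. ] [ 519.9 -248.7    6. ]  scene FL(370,355) [564.  -29.6   6. ]
blk scene FL,FR [580.2 -72.   36. ] [ 532.3 -217.5   36. ] BL [625.6 -67.   36. ]
well L scene/top [596.6 -95.1  36. ] [594.4 -90.3  36. ]
posts top L [669.9 -64.4  99. ] [664.9 -67.6  99. ] R [ 622.  -263.1   99. ] [ 613.7 -252.4   99. ]
stand cap top scene [ 576.8 -135.2   79. ]
bar front-left corner (array([596.2, -54.7,  93.7]), np.float64(1.4)) front-right (array([ 552.2, -239.1,   91.4]), np.float64(1.7))
W (18.0, 34.0) [array([649.1,  35.8,  14. ]), array([646.4, 123.3,  14. ])] [647.7  79.6  14. ]
B (25.0, 31.0) [array([475.4,  37.8,  14. ]), array([473.4, 115.7,  14. ])] [474.4  76.8  14. ]
Ws (26.0, 20.0) [array([677.8,  33.7,  14. ]), array([626.3, 116.6,  14. ])] [651.2  76.5  14. ]
Bs (11.180339813232422, 24.149534225463867) [array([458. ,  51.4,  14. ]), array([488.9, 108.7,  14. ])] [473.7  80.4  14. ]
```

```bash
r='[88,-227,-154,-42,0]'; python3 shift.py '[[88,-227,-154,-42,0],[88,-227,-154,-42,0],[88,-227,-154,-42,0],[88,-227,-154,-42,0],[88,-227,-154,-42,0],[88,-227,-154,-42,0],[88,-227,-154,-42,0],[88,-227,-154,-42,0]]' 20; python3 shift.py '[[60,-227,-154,-42,-0.595],[60,-227,-154,-42,-0.595],[60,-227,-154,-42,-0.595],[60,-227,-154,-42,-0.595],[60,-227,-154,-42,-0.595],[60,-227,-154,-42,-0.595],[60,-227,-154,-42,-0.595],[60,-227,-154,-42,-0.595]]'
python3 - <<'E'
from h import *
s=env.read_state(); f=save('wrist','w1.png'); f['T']=toolT(s)@np.array(f['tool_from_camera']); np.save('pics/w1.png.npy',f,allow_pickle=True)
print(s['tcp_pos'],toolT(s)[:3,:2].round(3),s['clock'],f['k1'],f['intrinsics'])
cv2.imwrite('pics/w1b.png',cv2.resize(f['pixels'][:,:,::-1],None,fx=1.5,fy=1.5))
E
```

```text
clock: 0.82
tcp_pos: [358.4, 282.6, 289.4]
orientation: [0.591, 3.084, -0.0]
contact_force: [-0.1, 0.3, 1.1]
gripper_width: 87.6
grip_force: 0.0
clock: 1.48
tcp_pos: [513.3, 56.0, 330.6]
orientation: [-0.342, 3.123, -0.001]
contact_force: [-0.8, -0.4, 0.0]
gripper_width: 60.3
grip_force: 0.0
[513.26279648  56.03870459 330.57807456] [[-0.976 -0.216]
 [-0.216  0.976]
 [-0.    -0.001]] 1.4833 -0.07366536663818703 [[288.74829707   0.         255.78470086]
 [  0.         288.74829707 193.49329696]
 [  0.           0.           1.        ]]
```

View pics/w1b.png

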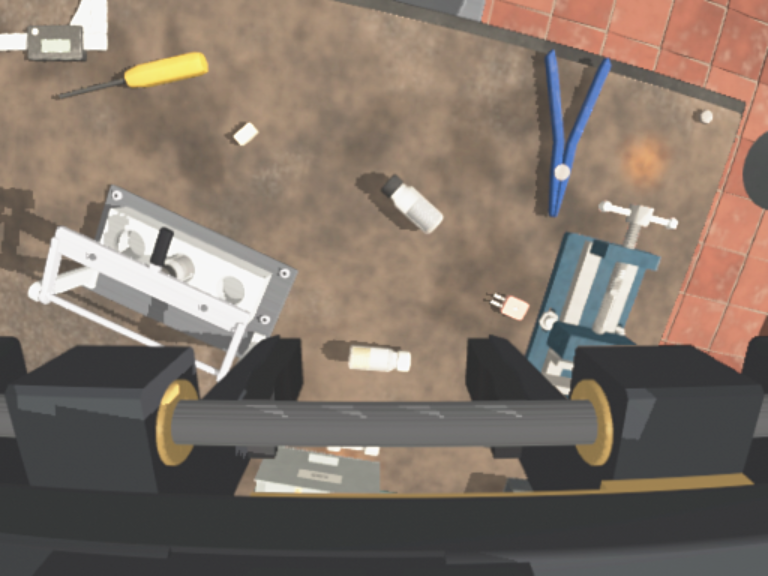

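The wrist view shows the tab end at (166,231), the left well at (232,289), the white vial from (350,357) to (410,361), and the black vial from cap (389,183) to base (433,224).

```bash
cat >> h.py <<'E'
def tri(r1,r2):
    (o1,d1),(o2,d2)=r1,r2; k=np.linalg.lstsq(np.array([d1,-d2]).T,o2-o1,rcond=None)[0]
    p,q=o1+k[0]*d1,o2+k[1]*d2; return ((p+q)/2).round(1),np.linalg.norm(p-q).round(1)
E
python3 - <<'E'
from h import *
t=load('t0.png'); w=load('w1.png')
W=lambda x,y,z: onz(w,x/1.5,y/1.5,z,w['T']).round(1)
tw=lambda a,b: tri(ray(t,190+a[0]/4,125+a[1]/4),ray(w,b[0]/1.5,b[1]/1.5,w['T']))
print('tab end',tw((495,302),(166,231)),'tab start',tw((506,250),(156,264)))
print('plate FR FL',W(117,186,6),W(296,268,6),'well L',W(232,289,36),'R',W(130,240,36))
print('bar FL,FR',tw((356,193),(249,322)),tw((665,274),(62,228)))
print('white base/cap',W(350,357,14),W(410,361,14)); print('black base/cap',W(436,222,14),W(390,184,14))
for yaw in (-.222,):
  X=np.array([np.cos(yaw),np.sin(yaw)]);Y=np.array([-X[1],X[0]]);O=np.array([583.3,-149])
  for ph in (0,.1,.2,.3):
    p=lambda r,z=0:np.r_[O+X*(60-r*np.cos(ph)),90+r*np.sin(ph)]
    for r in (90,113):
      u=proj(t,p(r)); v=proj(w,p(r),w['T']); print(ph,r,np.round([(u[0]-190)*4,(u[1]-125)*4,v[0]*1.5,v[1]*1.5]))
E
```

```text
tab end (array([ 534. , -137.6,   91.9]), np.float64(0.8)) tab start (array([ 565. , -143.4,   93.5]), np.float64(1.6))
plate FR FL [ 516.7 -237.1    6. ] [564.  -31.7   6. ] well L [592.9 -88.9  36. ] R [ 564.3 -201.    36. ]
bar FL,FR (array([595.6, -51.8, 103.7]), np.float64(5.9)) (array([ 554. , -241.1,   83.5]), np.float64(0.0))
white base/cap [650.5  46.4  14. ] [640.6 114.   14. ]
black base/cap [482.1 104.3  14. ] [454.7  49.   14. ]
0 90 [503. 268. 160. 251.]
0 113 [494. 306. 167. 228.]
0.1 90 [505. 265. 155. 253.]
0.1 113 [497. 303. 161. 230.]
0.2 90 [509. 261. 149. 256.]
0.2 113 [501. 298. 154. 233.]
0.3 90 [512. 256. 143. 261.]
0.3 113 [506. 292. 146. 238.]
```

```bash
python3 shift.py '[[40,12,-198,180,0.443],[40,12,-198,180,0.443],[40,12,-198,180,0.443],[40,12,-198,180,0.443],[40,12,-198,180,0.443],[40,12,-198,180,0.443],[40,12,-198,180,0.443],[40,12,-198,180,0.443]]' 20
python3 - <<'E'
from h import *
s=env.read_state(); f=save('wrist','w2.png'); f['T']=toolT(s)@np.array(f['tool_from_camera']); np.save('pics/w2.png.npy',f,allow_pickle=True)
print(s['tcp_pos'],toolT(s)[:3,:2].round(3),s['clock'])
cv2.imwrite('pics/w2b.png',f['pixels'][:,:,::-1])
g=cv2.cvtColor(f['pixels'],cv2.COLOR_RGB2GRAY)
E
```

```text
clock: 2.2
tcp_pos: [541.9, -136.7, 147.9]
orientation: [-0.35, -3.117, -0.003]
contact_force: [0.3, 0.1, -0.2]
gripper_width: 40.3
grip_force: 0.0
[ 541.90582225 -136.73907222  147.89128021] [[-0.975  0.222]
 [ 0.222  0.975]
 [ 0.005  0.001]] 2.2
```

View pics/w2b.png

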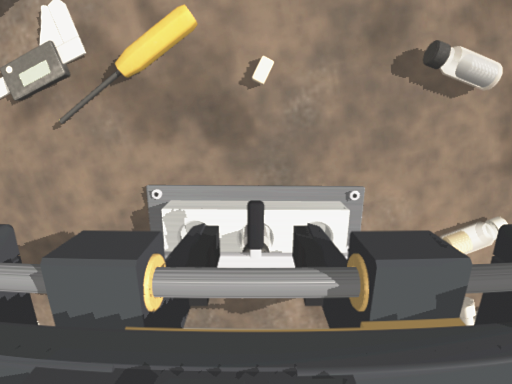

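The gripper is square to the holder. The tab spans columns 248–264 with its end at row 202, and the plate's front corners are at (147,187) and (364,187).

```bash
python3 - <<'E'
from h import *
w=load('w2.png');T=w['T']
W=lambda x,y,z: onz(w,x,y,z,T).round(1)
e=W(256,202,94);print('tab end',e,W(256,202,90),'plate',W(147,187,6),W(364,187,6))
print('black base/cap end',W(496,72,14),W(430,53,14))
s=env.read_state();A=toolT(s)
print('tab end in tool',A[:3,:3].T@(e-s['tcp_pos']))
print('block front',W(163,205,36),W(350,205,36))
E
```

```text
tab end [ 532.5 -135.2   94. ] [ 533.6 -135.4   90. ] plate [ 517.7 -244.1    6. ] [566.4 -31.3   6. ]
black base/cap end [482.  108.3  14. ] [454.   44.2  14. ]
tab end in tool [ 9.59100753 -1.91091309 55.9854377 ]
block front [ 532.8 -221.9   36. ] [570.8 -56.   36. ]
```

```bash
python3 shift.py '[[40,-3.5,-1.9,30,0],[40,-3.5,-1.9,56,0],[40,-3.5,-1.9,56,0],[8,-3.5,-1.9,56,0],[8,-3.5,-1.9,56,0],[8,-3.5,-1.9,56,0]]' 15
```

```text
clock: 2.75
tcp_pos: [546.6, -138.5, 97.0]
orientation: [0.346, 3.119, -0.002]
contact_force: [-0.2, -0.4, 0.4]
gripper_width: 22.4
grip_force: 0.0
```

```bash
python3 shift.py '[[8,0,0,3,0],[8,0,0,3,0],[8,0,0,3,0]]' 15
```

```text
clock: 3.0
tcp_pos: [546.4, -138.2, 92.5]
orientation: [0.348, 3.12, 0.002]
contact_force: [2.5, 4.8, 0.5]
gripper_width: 11.6
grip_force: 15.0
```

```bash
python3 shift.py '[[8,-1,0,-12,0],[8,-4.5,0,-26.5,0],[8,-10,0,-40.5,0],[8,-17.5,0,-53.5,0],[8,-27,0,-65,0],[8,-38,0,-75,0],[8,-50,0,-84,0],[8,-64,0,-90,0]]' 15
```

```text
clock: 3.67
tcp_pos: [607.9, -152.6, 182.6]
orientation: [-0.348, -3.121, -0.001]
contact_force: [-2.7, 0.9, -1.9]
gripper_width: 11.6
grip_force: 15.0
```

```bash
python3 shift.py '[[8,-14,0,-4.5,0],[8,-29,0,-6.5,0],[8,-44,0,-6.5,0],[8,-54,0,-5,0],[8,-54,0,-5,0],[30,-54,0,-5,0],[30,-54,0,-5,0],[30,-54,0,-35,0]]' 15;  python3 shift.py '[[30,0,0,-20,0],[40,60,30,-40,0],[40,100,70,-40,0],[40,100,70,-40,0]]'
python3 - <<'E'
from h import *
f=save('scene','s1.png'); s=env.read_state(); g=save('wrist','w3.png'); g['T']=toolT(s)@np.array(g['tool_from_camera']); np.save('pics/w3.png.npy',g,allow_pickle=True)
cv2.imwrite('pics/s1c.png',np.hstack([cv2.resize(f['pixels'][110:250,170:320],(411,384)),g['pixels']])[:,:,::-1][:,:800])
print(s['tcp_pos'],toolT(s)[:3,:2].round(3))
E
```

```text
clock: 4.33
tcp_pos: [658.9, -164.2, 211.4]
orientation: [-0.347, -3.112, -0.005]
contact_force: [-0.5, 1.3, -1.3]
gripper_width: 28.9
grip_force: 0.0
clock: 4.67
tcp_pos: [577.1, -74.0, 257.1]
orientation: [0.35, 3.122, -0.0]
contact_force: [1.0, 0.3, -0.9]
gripper_width: 40.3
grip_force: 0.0
[573.00027834 -68.03645622 258.24160619] [[-0.976  0.217]
 [ 0.217  0.976]
 [ 0.002  0.002]]
```

View pics/s1c.png

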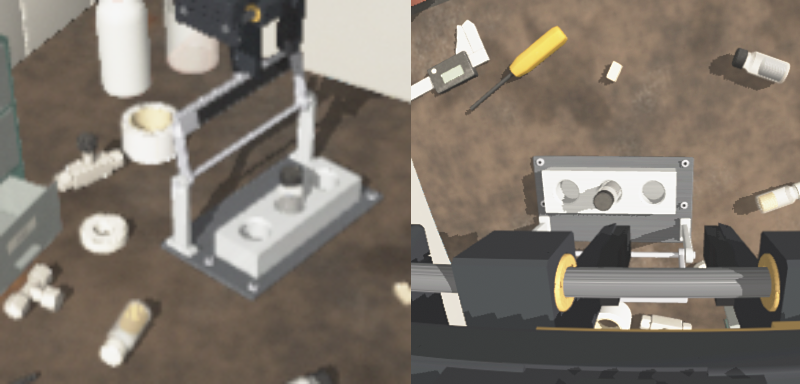

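The bar is up and all three wells can be seen: left at about (242,191) and right at about (157,190) in the wrist frame.

```bash
python3 - <<'E'
from h import *
w=load('w3.png');T=w['T'];f=load('s1.png')
W=lambda x,y,z: onz(w,x,y,z,T).round(1)
print('wells wrist L,R',W(242.5,191,36),W(157,190,36),'plate',W(121,156,6),W(281.5,156,6))
S=lambda x,y,z: onz(f,170+x*150/411,110+y*140/384,z).round(1)
print('scene L',S(256,231,36), 'R',S(331,180,36))
print('white base',W(348,205,14),'block front corners',W(133,170,36),W(266,170,36))
t=env.grab_frame('top'); np.save('pics/t1.png.npy',t,allow_pickle=True)
s=env.read_state();print(s['tcp_pos'])
cv2.imwrite('pics/t1.png',cv2.resize(t['pixels'][140:205,200:370],None,fx=4.5,fy=4.5,interpolation=cv2.INTER_CUBIC)[:,:,::-1])
E
```

```text
wells wrist L,R [593.7 -90.6  36. ] [ 568.2 -198.5   36. ] plate [ 516.  -245.3    6. ] [564.8 -30.9   6. ]
scene L [593.1 -90.9  36. ] R [ 561.7 -205.1   36. ]
white base [650.6  45.9  14. ] block front corners [ 536.1 -221.1   36. ] [573.6 -55.4  36. ]
[577.19895366 -72.63393063 258.04165289]
```

View pics/t1.png

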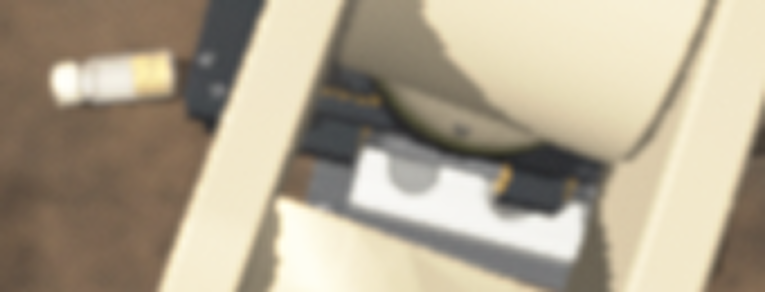

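```bash
python3 - <<'E'
from h import *
t=load('t0.png')
for n,x,y,z in (('drawer',190,378,0),('drawerR',213,375,60),('roll front',213,403,6),('tee front',181,399,5),('tcplug',136,449,5),('vice R',124,425,76)):
    print(n,onz(t,x/.78,(y-299.5)/.78,z).round())
t1=load('t1.png'); print('wellL top',onz(t1,200+413/4.5,140+165/4.5,36).round(1)); print('cap,base',onz(t1,200+50/4.5,140+84/4.5,14),onz(t1,200+175/4.5,140+72/4.5,14))
print(env.read_state()['joint_positions'].round(2))
E
```

```text
drawer [807.  37.   0.]
drawerR [796. -39.  60.]
roll front [719. -44.   6.]
tee front [729.  65.   5.]
tcplug [555. 206.   5.]
vice R [620. 232.  76.]
wellL top [597.8 -91.5  36. ]
cap,base [642.25935296 115.10587505  14.        ] [651.47591404  43.87001013  14.        ]
[-0.33  0.43  1.19  0.    1.53 -1.68]
```

```bash
python3 shift.py '[[45,-8,44,0,0],[45,-16,88,0,0.125],[45,-24,132,0,0.25],[45,-30,174,30,0.375],[45,-30,174,70,0.5],[45,-30,174,90,0.625],[45,-30,174,90,0.75],[45,-30,174,90,0.875]]' ; python3 shift.py '[[45,0,0,0,0.11],[45,0,0,0,0.22],[45,0,0,0,0.332],[45,0,0,0,0.332],[45,0,0,0,0.332]]'
python3 - <<'E'
from h import *
s=env.read_state(); g=save('wrist','w4.png'); g['T']=toolT(s)@np.array(g['tool_from_camera']); np.save('pics/w4.png.npy',g,allow_pickle=True)
print(s['tcp_pos'],toolT(s)[:3,:2].round(3),s['joint_positions'].round(2))
E
```

```text
clock: 5.48
tcp_pos: [646.2, 88.3, 163.6]
orientation: [-1.627, -2.682, 0.004]
contact_force: [0.5, -0.2, 0.3]
gripper_width: 45.0
grip_force: 0.0
clock: 5.9
tcp_pos: [646.7, 87.8, 166.3]
orientation: [-2.04, -2.389, 0.001]
contact_force: [-0.3, -0.6, 0.2]
gripper_width: 44.9
grip_force: 0.0
[646.69797984  87.84058523 166.27679677] [[-0.156  0.988]
 [ 0.988  0.156]
 [-0.    -0.   ]] [-0.05  0.62  1.11 -0.    1.41 -0.2 ]
```

View pics/w4.png

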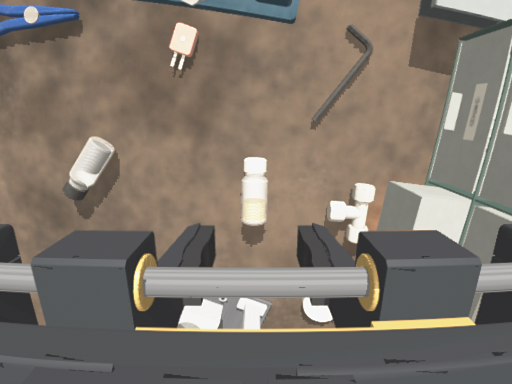

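```bash
python3 - <<'E'
from h import *
w=load('w4.png');T=w['T'];s=env.read_state();A=toolT(s)
for n,u,v,z in (('base z20',254.5,223,20),('base14',254.5,223,14),('cap8',255,159,8),('cap14',255,159,14),('shoulder',255,178,14)):
    p=onz(w,u,v,z,T); print(n,p.round(1),(A[:3,:3].T@(p-s['tcp_pos'])).round(1))
E
```

```text
base z20 [650.9  45.9  20. ] [-42.2  -2.3 146.4]
base14 [651.2  43.7  14. ] [-44.4  -2.3 152.4]
cap8 [641.3 110.7   8. ] [ 23.3  -1.7 158.4]
cap14 [641.2 111.5  14. ] [ 24.1  -1.7 152.4]
shoulder [644.2  92.2  14. ] [  4.6  -1.7 152.4]
```

```bash
python3 shift.py '[[45,1.5,-2,40,0],[45,1.5,-2,80,0],[45,1.5,-2,118,0],[45,1.5,-2,140,0],[45,1.5,-2,152,0],[45,1.5,-2,153,0],[45,1.5,-2,153,0]]'
```

```text
clock: 6.53
tcp_pos: [644.6, 89.6, 14.3]
orientation: [2.042, 2.387, 0.001]
contact_force: [0.2, -0.2, 1.0]
gripper_width: 44.8
grip_force: 0.0
```

```bash
python3 shift.py '[[30,0,0,1,0],[20,0,0,1,0],[20,0,0,1,0],[20,0,0,1,0],[20,0,0,1,0]]' 6
```

```text
clock: 6.95
tcp_pos: [644.6, 89.7, 14.1]
orientation: [2.042, 2.385, 0.002]
contact_force: [-0.5, 1.0, 5.8]
gripper_width: 26.2
grip_force: 6.0
```

```bash
python3 shift.py '[[20,-5,0,-10,0],[20,-13,0,-19.5,0],[20,-23,0,-27,0],[20,-34,0,-31,0],[20,-46,0,-32,0],[20,-58,0,-30.5,0],[20,-58,0,-30.5,0]]' 6
python3 - <<'E'
from h import *
s=env.read_state(); g=save('wrist','w5.png'); a=save('scene','s2.png')
p=proj(a,s['tcp_pos']); u,v=int(p[0]),int(p[1]); print(u,v,s['tcp_pos'])
cv2.imwrite('pics/c5.png',np.hstack([cv2.resize(a['pixels'][max(v-35,0):v+35,u-45:u+45],(396,308)),g['pixels'][76:384,50:450]])[:,:,::-1])
E
```

```text
clock: 7.53
tcp_pos: [653.2, 29.4, 42.7]
orientation: [-2.046, -2.383, 0.001]
contact_force: [0.4, 0.0, -0.2]
gripper_width: 26.2
grip_force: 6.0
222 210 [653.1687019   29.44303781  42.69652832]
```

View pics/c5.png

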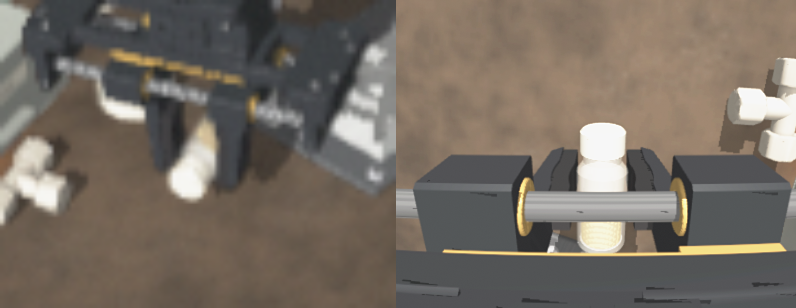

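The white vial is lifted and held, but it is still nearly horizontal: its cap is at (603,140), facing the camera. It did not turn in the pads, so I'll try the lightest grip with more height.

```bash
cat >> h.py <<'E'
def look(fn):
    s=env.read_state(); g=save('wrist',fn); g['T']=toolT(s)@np.array(g['tool_from_camera']); g['tcp']=s['tcp_pos']; np.save('pics/'+fn+'.npy',g,allow_pickle=True); return s,g
def caprow(g,bright=True,c=(228,280)):
    p=cv2.cvtColor(g['pixels'],cv2.COLOR_RGB2HSV); m=((p[...,1]<45)&(p[...,2]>170)) if bright else (p[...,2]<60)
    r=m[:, c[0]:c[1]].sum(1); return np.flatnonzero(r>10)
def predict(g,grip,r=11.5,L=23):
    # rows of top/bottom edge of cap end disc for tilt th, tool coords (z down)
    C=np.array(g['tool_from_camera'])
    for th in range(0,100,10):
        t=np.radians(th); a=np.array([np.cos(t),0,-np.sin(t)]); n=np.array([np.sin(t),0,np.cos(t)])
        q=[proj(g,np.array([0,0,grip])+L*a+k*r*n,C)[1] for k in(-1,1)]; print(th,np.round(q,0),end='; ')
    print()
E
python3 - <<'E'
from h import *
g=load('w5.png'); print(caprow(g)); predict(g,0)
E
python3 shift.py '[[20,0,0,-12,0],[20,0,0,-25,0],[20,0,0,-25,0],[20,0,0,-25,0],[20,0,0,-25,0]]' 3
python3 - <<'E'
from h import *
s,g=look('w6.png'); print(caprow(g),s['tcp_pos'],s['gripper_width'])
E
```

```text
[199 200 201 202 203 204 205 206 207 208 209 210 211 212 213 214 215 216
 217 218 219 220 221 222 223 224 225 226 227 228 229 230 231 232 233 234
 235 236 237 238 239 240 241 242 243 244 245 246 247 248 249 250 251 252
 253 254 255 256 257 258 259 260 261 262 263 264 265 266 267 271 272 274
 275 276 277 280 281 282 283 284 285 299 300 301 302 303 304 305 306 307
 308 309 310 311 312 313 314 315 316 317 318 319 320 321 322 323 324 325
 326 327 328]
0 [211. 198.]; 10 [219. 197.]; 20 [228. 198.]; 30 [238. 200.]; 40 [248. 204.]; 50 [259. 209.]; 60 [269. 216.]; 70 [278. 225.]; 80 [285. 235.]; 90 [291. 245.]; 
clock: 8.05
tcp_pos: [652.7, 32.8, 68.0]
orientation: [-2.042, -2.387, 0.0]
contact_force: [0.9, -0.4, -0.2]
gripper_width: 26.5
grip_force: 3.0
[199 200 201 202 203 204 205 206 207 208 209 210 211 212 213 214 215 216
 217 218 219 220 221 222 223 224 225 226 227 228 229 230 231 232 233 234
 235 236 237 238 239 240 241 242 243 244 245 246 247 248 249 250 251 252
 253 254 255 256 257 258 259 260 261 262 263 264 265 266 267 271 274 275
 276 280 281 282 283 284 285 299 300 301 302 303 304 305 306 307 308 309
 310 311 312 313 314 315 316 317 318 319 320 321 322 323 324 325 326 327
 328] [652.70973853  32.8318171   68.0227132 ] 26.45437556664781
```

```bash
python3 - <<'E'
from h import *
for n in ('w5.png','w6.png'):
    g=load(n); p=cv2.cvtColor(g['pixels'],cv2.COLOR_RGB2GRAY)[:,248:262].mean(1).astype(int); print(p[192:300])
E
```

```text
[138 138 138 138 137 134 167 251 248 247 247 247 247 247 247 247 247 247
 247 247 247 247 247 247 247 247 247 247 247 247 247 247 247 247 247 247
 247 247 247 247 247 247 247 247 242 241 245 246 245 245 245 246 247 247
 246 246 246 246 246 246 246 247 247 247 246 246 245 244 245 245 245 245
 245 245 246 239 155 146 164 178 170 166 177 183 180 169 162 163 174 183
 183 183 179 171 165 164 162 160 155 150 146 144 140 132 110 148 228 244]
[136 136 136 135 133 129 163 251 248 247 247 247 247 247 247 247 247 247
 247 247 247 247 247 247 241 247 247 247 247 247 247 247 247 247 247 247
 247 247 247 247 247 247 247 247 243 239 245 245 245 245 245 245 246 247
 247 247 247 247 247 247 247 247 247 247 247 246 245 245 245 245 245 245
 246 246 247 242 155 145 163 176 168 165 175 181 178 168 161 161 172 181
 182 181 178 169 163 151 157 158 154 149 144 143 139 130 108 154 239 244]
```

```bash
python3 - <<'E'
from h import *
g=load('w6.png')
for z in (-4,0,4): predict(g,z,11.5,9); predict(g,z,11.5,23)
E
```

```text
0 [243. 225.]; 10 [249. 223.]; 20 [254. 222.]; 30 [260. 221.]; 40 [265. 221.]; 50 [269. 222.]; 60 [273. 225.]; 70 [276. 228.]; 80 [278. 231.]; 90 [279. 236.]; 
0 [214. 200.]; 10 [222. 199.]; 20 [231. 200.]; 30 [242. 202.]; 40 [253. 206.]; 50 [263. 212.]; 60 [274. 220.]; 70 [283. 228.]; 80 [290. 238.]; 90 [296. 249.]; 
0 [240. 222.]; 10 [245. 220.]; 20 [250. 219.]; 30 [256. 218.]; 40 [261. 219.]; 50 [265. 220.]; 60 [269. 222.]; 70 [272. 225.]; 80 [274. 228.]; 90 [275. 233.]; 
0 [211. 198.]; 10 [219. 197.]; 20 [228. 198.]; 30 [238. 200.]; 40 [248. 204.]; 50 [259. 209.]; 60 [269. 216.]; 70 [278. 225.]; 80 [285. 235.]; 90 [291. 245.]; 
0 [236. 220.]; 10 [241. 218.]; 20 [247. 216.]; 30 [252. 216.]; 40 [257. 216.]; 50 [261. 217.]; 60 [265. 219.]; 70 [268. 222.]; 80 [270. 225.]; 90 [271. 229.]; 
0 [209. 196.]; 10 [216. 195.]; 20 [225. 196.]; 30 [234. 198.]; 40 [244. 201.]; 50 [255. 207.]; 60 [264. 214.]; 70 [273. 222.]; 80 [280. 231.]; 90 [286. 241.];
```

```bash
python3 shift.py '[[20,0,0,20,0],[20,0,0,40,0],[20,0,0,52,0],[20,0,0,54,0],[45,0,0,54,0],[45,0,0,54,0],[45,25,0,54,0],[45,25,0,54,0]]' 3; python3 shift.py '[[45,0,0,0,0],[20,0,0,0,0],[20,0,0,0,0],[20,0,0,0,0],[20,0,0,0,0],[20,0,0,0,0]]' 3
python3 - <<'E'
from h import *
s,g=look('w7.png'); print(s['tcp_pos'],s['gripper_width'],toolT(s)[:3,0].round(3)); p=cv2.cvtColor(g['pixels'],cv2.COLOR_RGB2GRAY)[:,248:262].mean(1).astype(int); print(p[192:300])
E
```

```text
clock: 8.77
tcp_pos: [648.9, 59.8, 15.3]
orientation: [2.041, 2.388, 0.002]
contact_force: [-0.0, 0.3, 0.4]
gripper_width: 45.1
grip_force: 0.0
clock: 9.27
tcp_pos: [649.2, 56.7, 14.3]
orientation: [2.044, 2.386, -0.0]
contact_force: [-0.7, -0.4, 0.8]
gripper_width: 23.0
grip_force: 3.0
[649.21091271  56.66377605  14.29934563] 23.006396515220963 [-0.153  0.988 -0.   ]
[136 135 135 135 134 134 134 134 135 135 135 136 136 136 136 137 137 138
 138 138 138 138 138 137 138 139 139 140 140 142 143 144 144 146 145 145
 143 143 142 142 141 141 140 140 139 139 137 151 225 250 248 247 247 247
 247 247 247 247 247 247 247 247 247 247 247 247 247 247 247 247 247 247
 247 247 249 252 175 152 171 185 177 173 184 191 188 176 168 169 181 190
 191 190 187 178 172 170 169 166 162 156 152 150 147 137 114 164 249 248]
```

```bash
python3 shift.py '[[20,0,0,-20,0],[20,0,0,-60,0],[20,0,0,-95,0],[20,0,0,-95,0],[20,0,0,-95,0]]' 3
python3 - <<'E'
from h import *
s,g=look('w8.png'); a=save('scene','s3.png'); print(s['tcp_pos'],s['gripper_width'],s['contact_force']); p=cv2.cvtColor(g['pixels'],cv2.COLOR_RGB2GRAY)[:,248:262].mean(1).astype(int); print(p[222:300])
C=np.array(g['tool_from_camera'])
for th in range(0,91,15):
    t=np.radians(th); ax=np.array([np.cos(t),0,-np.sin(t)]); n=np.array([np.sin(t),0,np.cos(t)]); q=np.array([-6,0,-.5])
    print(th,[round(proj(g,q+3*ax+k*11.5*n,C)[1]) for k in (-1,1)], [np.round(proj(a,toolT(s)[:3,:3]@(q-l*ax)+s['tcp_pos'])).tolist() for l in (20,55)])
E
```

```text
clock: 9.73
tcp_pos: [649.8, 57.0, 111.1]
orientation: [2.041, 2.384, 0.004]
contact_force: [0.3, -1.6, -0.5]
gripper_width: 22.7
grip_force: 3.0
[649.81805239  56.99927003 111.10582376] 22.72535787074039 [ 0.31345947 -1.5970538  -0.46799877]
[133 132 132 133 133 133 134 135 135 134 159 229 248 247 247 247 247 247
 247 247 247 247 247 247 247 247 247 247 247 247 247 247 247 247 247 247
 247 247 247 247 247 247 247 247 248 253 196 149 169 183 175 171 182 189
 186 175 167 167 179 188 189 188 185 176 170 168 167 165 160 154 150 148
 145 137 117 137 102  90]
0 [263, 243] [[221.0, 191.0], [226.0, 183.0]]
15 [269, 239] [[221.0, 193.0], [226.0, 188.0]]
30 [274, 236] [[220.0, 194.0], [225.0, 193.0]]
45 [278, 235] [[220.0, 196.0], [224.0, 198.0]]
60 [280, 235] [[219.0, 198.0], [222.0, 203.0]]
75 [281, 236] [[219.0, 200.0], [221.0, 208.0]]
90 [280, 239] [[218.0, 202.0], [218.0, 212.0]]
```

```bash
python3 - <<'E'
from h import *
for n in ('s2.png','s3.png'):
    a=load(n)['pixels']; h=cv2.cvtColor(a,cv2.COLOR_RGB2HSV)[165:235,195:250].astype(int)
    m=((h[...,0]>12)&(h[...,0]<28)&(h[...,1]>50)&(h[...,2]>165))
    w=((h[...,1]<40)&(h[...,2]>200))
    for q in (m,w):
        k=np.argwhere(q); print(n,len(k),(k.mean(0)[::-1]+[195,165]).round(1) if len(k) else '', k.min(0)[::-1]+[195,165],k.max(0)[::-1]+[195,165])
    if n=='s3.png':
        for r in range(0,70,1):
            print(165+r,''.join('Y' if m[r,c] else 'W' if w[r,c] else 'd' if h[r,c,2]<70 else '.' for c in range(55)))
E
```

```text
s2.png 45 [216.8 194.8] [203 179] [234 208]
s2.png 159 [215.3 197.4] [200 165] [226 219]
s3.png 74 [213.6 185.8] [196 165] [228 208]
s3.png 158 [215.  194.6] [195 171] [249 205]
165 ........Y...d..........d.........ddddddddd..d.ddddddd.d
166 ..d....dd..........dd..d.........ddddddddd......dd.dddd
167 .....d.ddd.........d...d.........ddddd.ddd......ddddddd
168 .......................d.........ddddddddd......ddddddd
169 .......................d.........ddddddddd...d..ddddd.d
170 ..............d..................dddddddd....ddd.d..ddd
171 WYYYY..................d.........ddddddd.....d.d..ddddd
172 WYYYYYYYY........................ddddddd.....ddddddd.dd
173 ....YYYYYYY..Y...................d.dddd.......ddddddddd
174 .ddddd...YYYYYY........................d....ddd.ddddddd
175 dddddddddddddd..YYYY......................dddddd.dddd..
176 .....d.dd..ddddd.....YY.Y..Y...............ddddddd.d...
177 ........d...dddd.........YYYY.............ddddddd..d...
178 .........Y................d...YYY.dddd....dddddd....ddd
179 .......d.Y...............dddddddd.ddddd............d.dd
180 ..................
[... 2577 characters left out ...]
........................................
224 .......................................................
225 .......................................................
226 .......................................................
227 .......................................................
228 .......................................................
229 .......................................................
230 .......................................................
231 .......................................................
232 .......................................................
233 .......................................................
234 .......................................................
```

The powder shows at about (222,205) in the scene frame, so the vial has swung to about 65°. I'll drag its base on the bench to finish turning it upright.

```bash
python3 shift.py '[[20,0,0,25,0],[20,0,0,42,0],[20,-5,0,45.5,0],[20,-14,0,45.5,0],[20,-24,0,45.5,0],[20,-34,0,45.5,0],[20,-44,0,45.5,0],[20,-44,0,46.5,0]]' 3
python3 - <<'E'
from h import *
s,g=look('w9.png'); a=save('scene','s4.png'); print(s['tcp_pos'],s['gripper_width'],s['contact_force']); p=cv2.cvtColor(g['pixels'],cv2.COLOR_RGB2GRAY)[:,248:262].mean(1).astype(int); print(p[222:300])
q=np.array([-6,0,-.5])
for th in (60,75,90):
    t=np.radians(th); ax=np.array([np.cos(t),0,-np.sin(t)]); print(th,[np.round(proj(a,toolT(s)[:3,:3]@(q-l*ax)+s['tcp_pos'])).tolist() for l in (10,30,50)])
h=cv2.cvtColor(a['pixels'],cv2.COLOR_RGB2HSV).astype(int)
for r in range(190,225): print(r,''.join('Y' if 12<x[0]<28 and x[1]>45 and x[2]>165 else 'W' if x[1]<40 and x[2]>200 else 'd' if x[2]<70 else '.' for x in h[r,195:250]))
E
```

```text
clock: 10.5
tcp_pos: [656.6, 10.9, 63.5]
orientation: [2.045, 2.383, 0.001]
contact_force: [0.4, -1.2, -0.7]
gripper_width: 22.6
grip_force: 3.0
[656.62068963  10.92871817  63.46483906] 22.637853672291296 [ 0.42273906 -1.20345842 -0.67070974]
[130 130 130 131 132 132 133 133 133 158 228 241 246 247 247 247 247 247
 247 247 247 247 247 247 247 247 247 247 247 247 247 247 247 247 247 247
 247 247 247 247 247 247 247 247 248 253 186 147 167 181 173 169 180 187
 184 173 165 166 177 186 187 186 183 174 168 167 165 163 158 153 149 147
 143 134 114 141 163 184]
60 [[226.0, 200.0], [228.0, 203.0], [229.0, 206.0]]
75 [[226.0, 201.0], [227.0, 205.0], [228.0, 210.0]]
90 [[225.0, 202.0], [226.0, 208.0], [226.0, 213.0]]
190 ......WWWWWWWWWWWW...dddddd............................
191 ......WWWWWWWWWWWW...dddddd............................
192 .....WWWWWWWWWWWWW...dddddd..............WW.....d......
193 ....WWWWW..WWWWWWW...dddddd......d.....d.WW..d.......d.
194 ....WWWWW..WW.WWWW...dddddd......d....dd..W.........dd.
195 ....WWWWWW.....WWWW..dddddd..WWWWd....dd..W..d......dd.
196 .....WWWWWWWWWWWWWW
[... 1016 characters left out ...]
........................................
214 .......................................................
215 .......................................................
216 .......................................................
217 .......................................................
218 .......................................................
219 .......................................................
220 .......................................................
221 .......................................................
222 .......................................................
223 .......................................................
224 .......................................................
```

```bash
python3 shift.py '[[20,0,0,-12,0],[20,36,0,-12,0],[20,44,0,-8,0],[20,44,0,1,0],[20,34,0,2,0],[20,24,0,2,0],[20,12,0,2,0],[20,0,0,3,0]]' 3;python3 shift.py '[[20,-10,0,0,0],[20,-10,0,2,0],[20,-10,0,2,0]]' 3
python3 - <<'E'
from h import *
s,g=look('w10.png'); a=save('scene','s5.png'); print(s['tcp_pos'],s['gripper_width'],s['contact_force']); p=cv2.cvtColor(g['pixels'],cv2.COLOR_RGB2GRAY)[:,248:262].mean(1).astype(int); print(p[222:300])
u,v=[int(x) for x in proj(a,s['tcp_pos'])]
cv2.imwrite('pics/c10.png',np.hstack([cv2.resize(a['pixels'][v-25:v+25,u-30:u+30],(384,320),interpolation=cv2.INTER_CUBIC),cv2.resize(g['pixels'][190:310,190:320],(347,320))])[:,:,::-1])
E
```

```text
clock: 11.27
tcp_pos: [656.3, 11.1, 59.9]
orientation: [2.045, 2.385, -0.0]
contact_force: [0.5, 0.4, 1.0]
gripper_width: 22.3
grip_force: 3.0
clock: 11.52
tcp_pos: [657.8, 2.4, 58.0]
orientation: [2.045, 2.384, 0.001]
contact_force: [0.1, -0.2, 2.9]
gripper_width: 23.0
grip_force: 3.1
[657.78986137   2.38767411  57.97468805] 22.96173329144732 [ 0.10423416 -0.23020716  2.89900833]
[232 233 233 233 235 244 245 245 244 244 244 244 244 245 246 247 247 247
 247 246 246 247 247 247 247 247 247 247 247 247 247 247 247 247 247 247
 247 247 247 247 247 247 247 247 249 253 174 148 167 181 173 169 180 187
 184 173 165 166 177 186 187 186 183 174 168 167 166 163 158 153 149 147
 143 134 114 140 146 150]
```

View pics/c10.png

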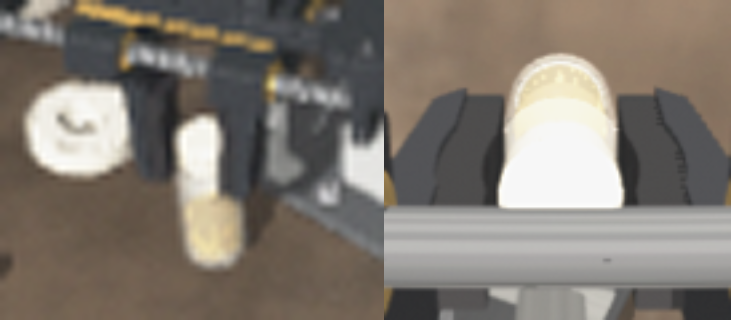

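The white vial now looks close to upright: its base edge is at wrist row 210, and it stands on the bench with about 3 N. I'll check the tilt numerically.

```bash
python3 - <<'E'
from h import *
g=load('w10.png'); C=np.array(g['tool_from_camera'])
p=cv2.cvtColor(g['pixels'],cv2.COLOR_RGB2GRAY)[:,248:262].mean(1).astype(int); print(p[200:236])
for xb in (-20,-13,-6,0,6): print(xb,[round(proj(g,[xb+13.5,0,z],C)[1],1) for z in (57,58,59)])
print('cap front top edge row by x', [(x,round(proj(g,[x+11.5,0,-9],C)[1],1),round(proj(g,[x+11.5,0,5],C)[1],1)) for x in (-10,-6,-2)])
a=load('s5.png'); A=np.eye(4);A=g['T']@np.linalg.inv(C)
for l in (3,30,52): print(l,np.round(proj(a,(A@[-6,0,l,1])[:3]),1), [np.round((np.array(proj(a,(A@[-6,0,l,1])[:3]))-[int(x) for x in proj(a,g['tcp'])]+[30,25])*6.4)])
E
```

```text
[132 132 131 130 130 129 129 128 127 129 166 212 217 234 235 228 223 221
 225 228 226 229 232 233 233 233 235 244 245 245 244 244 244 244 244 245]
-20 [np.float64(220.4), np.float64(220.0), np.float64(219.5)]
-13 [np.float64(211.1), np.float64(210.7), np.float64(210.3)]
-6 [np.float64(201.7), np.float64(201.3), np.float64(200.9)]
0 [np.float64(193.4), np.float64(193.0), np.float64(192.7)]
6 [np.float64(185.0), np.float64(184.7), np.float64(184.4)]
cap front top edge row by x [(-10, np.float64(251.6), np.float64(239.9)), (-6, np.float64(244.1), np.float64(232.9)), (-2, np.float64(236.4), np.float64(225.9))]
3 [226.7 199.6] [array([203., 157.])]
30 [227.  207.3] [array([205., 206.])]
52 [227.3 213.3] [array([207., 245.])]
```

```bash
python3 shift.py '[[26,0,0,0,0],[32,0,0,0,0],[45,0,0,0,0],[45,0,0,0,0],[45,0,0,-40,0],[45,0,0,-60,0],[45,0,0,-60,0]]' 3
python3 - <<'E'
from h import *
s,g=look('w11.png'); s,g=look('w11.png'); print(s['tcp_pos'],s['joint_positions'].round(2))
h=cv2.cvtColor(g['pixels'],cv2.COLOR_RGB2HSV); m=((h[...,1]<40)&(h[...,2]>225)).astype(np.uint8)
n,l,st,c=cv2.connectedComponentsWithStats(m)
A=g['T']@np.linalg.inv(np.array(g['tool_from_camera']))
for i in range(1,n):
    if st[i,4]>150: print(st[i],c[i].round(1),(np.linalg.inv(A)@np.r_[onz(g,*c[i],68,g['T']),1]).round(1))
for r in range(150,262,3): print(r,''.join('W' if x[1]<40 and x[2]>225 else 'Y' if 12<x[0]<28 and x[1]>50 and x[2]>165 else '.' for x in h[r,200:312:2]))
E
```

```text
clock: 12.2
tcp_pos: [659.2, 3.7, 122.5]
orientation: [2.038, 2.381, 0.007]
contact_force: [1.0, 0.3, -0.0]
gripper_width: 44.9
grip_force: 0.0
[658.30209492   3.81451545 119.97254507] [-0.17  0.67  1.16  0.    1.31 -0.33]
[ 22  36  35  51 199] [37.1 58.4] [ 104.5 -140.9   51.2    1. ]
[ 32  81  28  22 351] [44.9 90.6] [  84.3 -138.1   51.3    1. ]
[384  97  24  21 442] [395.3 106.5] [72.6 89.1 52.2  1. ]
[475 109  30  38 267] [485.5 122.5] [ 64.1 154.5  52.5   1. ]
[ 352  119   47   54 1335] [379.1 142. ] [49.7 80.5 52.2  1. ]
[455 164  25  25 255] [467.6 176. ] [ 27.1 147.5  52.6   1. ]
[466 176  34  50 634] [483.4 203.7] [  6.8 164.1  52.7   1. ]
[ 238  201   32   44 1069] [253.6 224.4] [-7.6 -2.5 52.   1. ]
[442 213  28  37 223] [459.7 232.4] [-15.3 149.6  52.6   1. ]
[329 228  29  33 468] [345.9 238.3] [-18.5  63.6  52.3   1. ]
[156 241  15  19 155] [161.5 248.5] [-26.2 -69.1  51.7   1. ]
[236 298  29  31 694] [250.6 312.9] [-80.9  -5.   52.1   1. ]
[177 306  22  23 320] [187.3 316.8] [-84.8 -54.5  51.9   1. ]
150 ........................................................
153 ....
[... 1548 characters left out ...]
WWWWWWWWY....................
231 ...................WWWWWWWWWWWWWWWWY....................
234 ...................WWWWWWWWWWWWWWWW.....................
237 ....................WWWWWWWWWWWWWW......................
240 .....................WWWWWWWWWWWW.......................
243 .......................WWWWWWWW.........................
246 ........WW..............................................
249 ........................................................
252 .........W..............................................
255 ..................W.....................................
258 .................WWW.............W......................
261 .................WWW...........WWWWW....................
```

```bash
python3 shift.py '[[45,-11.5,-2.3,0,0],[45,-11.5,-2.3,35,0],[45,-11.5,-2.3,65,0],[45,-11.5,-2.3,77,0],[45,-11.5,-2.3,77,0],[20,-11.5,-2.3,77,0],[20,-11.5,-2.3,77,0],[20,-11.5,-2.3,77,0]]' 12; python3 shift.py '[[20,0,0,0,0],[20,0,0,0,0],[20,0,0,-40,0],[20,0,0,-80,0],[20,0,0,-110,-0.125],[20,0,0,-110,-0.25],[20,0,0,-110,-0.375],[20,0,0,-110,-0.5]]' 12
```

```text
clock: 12.97
tcp_pos: [657.7, -8.2, 42.4]
orientation: [2.042, 2.384, 0.002]
contact_force: [-0.2, -0.2, -0.0]
gripper_width: 27.3
grip_force: 0.2
clock: 13.63
tcp_pos: [656.9, -7.9, 151.8]
orientation: [1.38, 2.821, 0.0]
contact_force: [-0.5, 0.4, -0.2]
gripper_width: 26.2
grip_force: 12.0
```

```bash
cat >> h.py <<'E'
def go(x,y,yawdeg=None,z=None):
    s=env.read_state(); A=toolT(s)[:3,:3]; d=np.array([x,y,s['tcp_pos'][2] if z is None else z])-s['tcp_pos']
    yaw=np.degrees(np.arctan2(A[1,0],A[0,0])); print('tool shift',(A.T@d).round(1),'yaw',yaw.round(1),'turn',None if yawdeg is None else np.radians((yaw-yawdeg+180)%360-180).round(3))
E
python3 -c "
from h import *
go(600,0,167.1)"
```

```text
tool shift [ 41.2 -40.   -0.1] yaw 127.9 turn -0.685
```

```bash
python3 shift.py '[[20,20,-20,0,-0.12],[20,41,-40,0,-0.24],[20,41,-40,0,-0.36],[20,41,-40,0,-0.48],[20,41,-40,0,-0.6],[20,41,-40,0,-0.685],[20,41,-40,0,-0.685],[20,41,-40,0,-0.685]]' 12
python3 - <<'E'
from h import *
s,g=look('w12.png'); print(s['tcp_pos'],s['contact_force']); go(595,-91.4,167.1)
# look for wells (both visible?) : grey darker discs on bright block
for nm,p in (('L',(595,-91.4,36)),('M',(582.5,-146,79)),('R',(570,-200.6,36))): print(nm,np.round(proj(g,p,g['T'])))
E
```

```text
clock: 14.3
tcp_pos: [600.2, 0.2, 151.0]
orientation: [0.367, 3.12, 0.0]
contact_force: [0.4, -0.2, -0.4]
gripper_width: 26.0
grip_force: 12.0
[6.00188819e+02 2.49098917e-01 1.50990838e+02] [ 0.43506114 -0.1922867  -0.42672825]
tool shift [-16.2 -90.3   0. ] yaw 166.6 turn -0.009
L [159. 210.]
M [ 74. 227.]
R [ 46. 210.]
```

```bash
python3 - <<'E'
from h import *
g=load('w12.png'); p=cv2.cvtColor(g['pixels'],cv2.COLOR_RGB2GRAY)
for r in range(180,240,2): print(r,''.join('%x'%(v//16) for v in p[r,10:200:2]))
E
```

```text
180 77689aabbbbaaaaaaaaaaaabbbbbbbbbbbbbbbbbbbbbbbbbbbbbbbbbbbbbbbbbbbbbbbbbbbbbbbbbbbbbbbbcbceee88
182 7ceeeeeeeeeeeeeeeeeeeeeeeeeeeeeeeeeeeeeeeeeefeffffffffffffffffffffffffffffffffffffffffffffeee98
184 7effffffffffffffffffffffffffffffffffffffffffffffffffffffffffffffffffffffffffffffffffffffffeee98
186 6cffffffffffffffffffffffffffffffffffffffffffffffffffffffffffffffffffffffffffffffffffffffffeeea8
188 59ffffffffffffffffffffffffffffffffffffffffffffffffffffffffffffffffffffffffffffffffffffffffeeea8
190 56ffffffffffffffffffffffffffffffffffffffffffffffffffffffffffffffffffffffffffffffffffffffffeeea8
192 45ffffffffffffffffffffffffffffffffffffffffffffffffffffffffffffffffffffffffffffffffffffffffeeeb8
194 44effffffffffedcaaaefffffffffffffffffffffdcb9abdffffffffffffffffffffffedcbbbbdffffffffffffeeeb8
196 44bfffffffffed9a777aaefffffffffffffffffeeb78adb99efffffffffffffffffffe99bbbbbbafffffffffffeeec8
198 447ffffffffeebbcc97abbcffffffffffffffffebbbbbaaaaabfffffffffffffffffec8bbbbbbbbadfffffffffeeec8
200 445fffffffffccdddd7bbbbcfffffffffffffffcabb9aaaaabbbffffffffffffffffdd8bbbbbbbcbbeffffffffeeed8

[... 1199 characters left out ...]

226 344447fffffffffffbaaaabbbb86777777777666444efffeeeefffffbbbbbbbbbbbbbbbbbaaaaabbcffffffffffeeeb
228 444445ffffffffffcbbbbbbbbba6777677777775447ffffffffffddbbbbbbbbbbbbbbbbbbbbbbbbbcffffffffffeee9
230 444444ffffffffffebbbbbbbbbb777767677777544eeffffccbb98999999999999999aaaaaaaaaaaaefffffffffeed8
232 444444bffffffffffbbbbbbbbbb977776777776549bbccf63333333333333333333333333333333334444445fffee98
234 4444447ffffffffffdbbbbbbbbbb867677777755bbbbb8333333333333333333333333333333333333333334dffed78
236 4445456ffffffffffffebbbbbbbefc766766758bbbbb63333333333333333333333333333333333333333344cffe886
238 4446677758787666666666666778875454444478888533333333333333333333333333333333333333333444bffd773
```

```bash
python3 shift.py '[[20,-8,-40,0,-0.009],[20,-16.2,-80,0,-0.009],[20,-16.2,-90.3,0,-0.009],[20,-16.2,-90.3,0,-0.009],[20,-16.2,-90.3,40,-0.009],[20,-16.2,-90.3,60,-0.009],[20,-16.2,-90.3,64,-0.009],[20,-16.2,-90.3,64,-0.009]]' 12; python3 -c "
from h import *
s=env.read_state();print(s['tcp_pos'],s['contact_force']);go(595,-91.4,167.1)"
```

```text
clock: 15.02
tcp_pos: [594.9, -90.2, 85.9]
orientation: [-0.348, -3.12, -0.001]
contact_force: [0.5, 0.1, -0.1]
gripper_width: 26.2
grip_force: 12.0
[594.93245446 -90.21350322  85.92732998] [ 0.46987998  0.10283216 -0.05177807]
tool shift [-0.3 -1.1 -0. ] yaw 167.3 turn 0.003
```

```bash
python3 shift.py '[[20,-0.3,-1,5,0],[20,-0.3,-1,9,0],[20,-0.3,-1,13,0],[20,-0.3,-1,17,0],[20,-0.3,-1,17,0]]' 8; 
```

```text
clock: 15.43
tcp_pos: [595.2, -92.4, 69.3]
orientation: [-0.349, -3.122, -0.0]
contact_force: [-0.0, 0.1, -0.6]
gripper_width: 26.0
grip_force: 8.0
```

```bash
python3 shift.py '[[20,0,0,5,0],[20,0,0,10,0],[20,0,0,14,0],[20,0,0,17,0],[20,0,0,17,0]]' 8; 
```

```text
clock: 15.85
tcp_pos: [595.6, -92.3, 52.6]
orientation: [0.348, 3.122, 0.001]
contact_force: [0.4, 1.3, 0.1]
gripper_width: 26.5
grip_force: 8.0
```

```bash
python3 shift.py '[[20,0,0,2,0],[20,0,0,2,0],[40,0,0,1,0],[40,0,0,0,0],[40,0,0,-35,0],[40,0,0,-70,0],[40,0,0,-100,0],[40,0,0,-100,0]]' 8; python3 - <<'E'
from h import *
s=env.read_state(); print(s['tcp_pos'],s['contact_force']); s,g=look('w13.png'); go(473,77,None)
h=cv2.cvtColor(g['pixels'],cv2.COLOR_RGB2HSV)
print('expected cap ctr',np.round(proj(g,(595,-91.4,79),g['T']),1))
for r in range(190,290,3): print(r,''.join('W' if x[1]<40 and x[2]>225 else 'Y' if 12<x[0]<28 and x[1]>50 and x[2]>165 else 'd' if x[2]<70 else '.' for x in h[r,190:320:2]))
E
```

```text
clock: 16.52
tcp_pos: [597.4, -93.2, 158.7]
orientation: [0.347, 3.112, -0.004]
contact_force: [-0.1, -0.6, 0.1]
gripper_width: 39.9
grip_force: 0.0
[597.38217081 -93.20292447 158.68664603] [-0.05876784 -0.64110086  0.14115958]
tool shift [157.8 138.5  -1.1] yaw 167.3 turn None
expected cap ctr [258.5 199.7]
190 .......WW.W................W..WWWWWWWWWWWW.WWWWWWW...............
193 .......WWW..................WWWWWWWWWWWWWW.WWWWWWW...............
196 ........W...................WWWWWWWWWWWWWWWWWWWWWW...............
199 ........W...................WWWWWWWWWWWWWWWWWWWWWW...............
202 .......W....................WWWWWWWWWWWWWWWWWWWWWW..WW.W.........
205 ............................WWWWWWWWWWWWWWWWWWWWWW..W.d..........
208 ........................WWWWWWWWWWWWWWWWWWWWWWWWWW...............
211 .................WWWWWWWWWWWWWWWWWWWWWWWWWWWWWWWWW...............
214 WW............WWWWWWWWWWWWWWWWWWWWWWWWWWWWWWWWWWW................
217 .................................................................
220 .................................................................
223 ................
[... 889 characters left out ...]

262 dddddddddddddd...............YY.....................ddddddddddddd
265 dddddddddddddd.......................................dddddddddddd
268 .................................................................
271 .................................................................
274 .................................................................
277 .................................................................
280 .................................................................
283 .................................................................
286 .................................................................
289 .................................................................
```

```bash
python3 -c "
from h import *
go(458,50,66.4)"; python3 shift.py '[[45,40,0,0,0],[45,80,10,0,0.125],[45,110,35,0,0.25],[45,140,65,0,0.375],[45,167,90,0,0.5],[45,167,109,0,0.625],[45,167,109,0,0.75],[45,167,109,0,0.875]]';  python3 shift.py '[[45,0,0,0,0.125],[45,0,0,0,0.25],[45,0,0,0,0.375],[45,0,0,0,0.5],[45,0,0,0,0.625],[45,0,0,0,0.75],[45,0,0,0,0.886],[45,0,0,0,0.886]]'
python3 - <<'E'
from h import *
s,g=look('w14.png'); s,g=look('w14.png'); print(s['tcp_pos'],s['joint_positions'].round(2))
A=np.linalg.inv(toolT(s))
h=cv2.cvtColor(g['pixels'],cv2.COLOR_RGB2HSV)
for n,p in (('base',(482,106,14)),('cap',(454.3,46.6,14))): print(n,np.round(proj(g,p,g['T'])),(A@np.r_[p,1]).round(1))
for r in range(100,262,3): print(r,''.join('d' if x[2]<70 else 'W' if x[1]<50 and x[2]>110 else '.' for x in h[r,170:340:2]))
E
```

```text
tool shift [166.5 108.9  -1.1] yaw 167.3 turn 1.76
clock: 17.23
tcp_pos: [455.7, 51.8, 151.8]
orientation: [-1.642, -2.676, 0.001]
contact_force: [-0.5, 0.3, 0.8]
gripper_width: 44.7
grip_force: 0.0
clock: 17.9
tcp_pos: [456.0, 50.7, 151.7]
orientation: [-2.632, -1.713, 0.003]
contact_force: [-0.0, 0.9, -0.2]
gripper_width: 44.7
grip_force: 0.0
[456.04633334  50.65613306 151.8194427 ] [-0.15  0.33  1.69 -0.    1.12  0.26]
base [258. 121.] [ 61.2   1.9 137.8   1. ]
cap [257. 190.] [ -4.3   0.3 137.8   1. ]
100 .....................................................................................
103 .....................................................................................
106 .....................................................................................
109 .....................................................................................
112 .....................................................................................
115 .....................................................................................
118 .............................................
[... 3570 characters left out ...]
.....ddd.........................................ddd..................
241 ..........d........dddd.........................................ddd..................
244 .W.......d........ddddd.........................................ddddd................
247 ........d........dddddd.........................................dddddd...............
250 .......dd.......ddddddd.........................................ddddddd..............
253 .......dd.......ddddddd.........................................ddd.ddd..............
256 ......dd.......dddddddd.........................................ddd.ddd..............
259 ......d.........dddddd...........................................dd.ddd..............
```

```bash
python3 - <<'E'
from h import *
g=load('w14.png'); s=env.read_state(); A=np.linalg.inv(toolT(s)); p=cv2.cvtColor(g['pixels'],cv2.COLOR_RGB2GRAY)
print(p[176:216,250:264].mean(1).astype(int)); print(p[112:130,254:268].mean(1).astype(int)); print(p[187,230:285]); print(p[193,230:285])
f=lambda u,v,z:(A@np.r_[onz(g,u,v,z,g['T']),1]).round(1)
print('axis',f(262.5,127,16),f(258.5,166,16),'base end',f(262.5,122,12))
for v in (190,195,200,205): print(v,f(256,v,16))
E
```

```text
[241 230 216 210 181 111 100  96  95  95  96  95  96  95  94  94  94  88
  79  94  96  95  97  96  99 101 101 104 105 107 109 117 116 118 119 118
 121 119 119 118]
[133 133 132 132 131 131 130 129 128 149 218 243 242 234 230 229 230 229]
[142 141 141 138 134 133 132 133 134 135 135 137 139 140 127 103  95  97
  98 101 101 102 105 103 100 100 104 101  96  93  89  86  82  78  74  67
  62  61  80  94  97  97  97  98  98  97  97  96  94  92  90  91 117 125
 125]
[135 135 135 135 134 135 134 132 131 131 131 133 134 133 133 132 134 135
 125 103  83  72  76  83  89  99 102  97  96  95  92  89  83  77  69  61
  68  86  93  94  93  92  92  92  92  92  93  93  94  93  92  97 122 131
 131]
axis [ 55.9   5.8 136.    1. ] [ 19.4   2.  136.    1. ] base end [ 60.4   5.8 140.    1. ]
190 [ -4.3  -0.5 136.    1. ]
195 [ -9.3  -0.5 136.    1. ]
200 [-14.4  -0.5 136.    1. ]
205 [-19.6  -0.5 136.    1. ]
```

```bash
python3 shift.py '[[45,-10.5,-1.3,40,0.107],[45,-10.5,-1.3,80,0.107],[45,-10.5,-1.3,115,0.107],[45,-10.5,-1.3,130,0.107],[45,-10.5,-1.3,137,0.107],[45,-10.5,-1.3,137,0.107],[20,-10.5,-1.3,137,0.107],[20,-10.5,-1.3,137,0.107]]' 3; python3 shift.py '[[20,0,0,0,0],[20,0,0,0,0],[20,0,0,0,0],[20,0,0,0,0]]' 3
```

```text
clock: 18.67
tcp_pos: [451.8, 41.5, 16.8]
orientation: [2.715, 1.578, 0.003]
contact_force: [0.5, 0.3, -0.5]
gripper_width: 33.8
grip_force: 0.0
clock: 19.0
tcp_pos: [451.4, 41.5, 16.2]
orientation: [2.716, 1.577, 0.001]
contact_force: [0.1, -0.2, 0.5]
gripper_width: 22.6
grip_force: 3.0
```

```bash
python3 shift.py '[[20,0,0,-20,0],[20,0,0,-60,0],[20,0,0,-100,0],[20,0,0,-100,0],[20,0,0,-85,0],[20,0,0,-85,0],[20,0,0,-125,0],[20,0,0,-125,0]]' 3
python3 - <<'E'
from h import *
s,g=look('w15.png'); s,g=look('w15.png'); print(s['tcp_pos'],s['gripper_width'])
p=cv2.cvtColor(g['pixels'],cv2.COLOR_RGB2GRAY)
for r in range(100,270,4): print(r,''.join('%x'%(v//16) for v in p[r,200:312:2]))
C=np.array(g['tool_from_camera'])
for th in (0,30,45,60,75,90):
    t=np.radians(th); ax=np.array([-np.cos(t),0,-np.sin(t)]); n=np.array([-np.sin(t),0,np.cos(t)]); q=np.array([6,0,-2.])
    print(th,[round(proj(g,q-65*ax+k*13.5*n,C)[1]) for k in (-1,1)],[round(proj(g,q+3*ax+k*11.5*n,C)[1]) for k in (-1,1)])
E
```

```text
clock: 19.67
tcp_pos: [452.7, 41.4, 144.6]
orientation: [2.714, 1.576, 0.006]
contact_force: [0.9, -0.3, 0.5]
gripper_width: 22.6
grip_force: 3.0
[452.15020164  41.47110577 142.74751004] 22.667455266716864
100 88888888888888888899999888888888888888889999989999988888
104 88888888888888888888888888888888888888889999889999988888
108 88877777777788888898888888888888888888889998888999988888
112 88877777777778888998888888888888888888899998888999988888
116 88877777777778888888888888888888888888999888888999998888
120 88777777777778888888888888888888888899999888889999998888
124 77887777777777888888777777788888888889888888888999888888
128 78777777777778888877777777888888888889988888888888888888
132 77777777778888888877778888888888888888888888888888888888
136 77777777888888888888888888888888888888888888888888888888
140 77777778888889988888888888888888888888888888888888888888
144 77777778888888888888888888888888888888888888888888888888
148 77777788888888888888888888888888888888888888888888888888
152 77777778888888888777777888888888888888888888888888888888
156 777777778888888887777777888888888888
[... 1177 characters left out ...]
78
236 76555555434444444345788888888888888888444444444455555556
240 55555553344444443364558878888888888874644444444455555555
244 55555533444444433377455788888888888757744444444444455555
248 55555444444444333377776458888888756777644444444444445555
252 55555344444444333377777777777777777777644444444444445555
256 55555444444444333377777777777777777777644444444444445555
260 55555444444444333387777777777778888887744444444444445555
264 55553444444444333688777777777888888887744444444444444555
268 56656899999999999999999999989999999999999999999999999999
0 [101, 104] [252, 233]
30 [108, 132] [240, 245]
45 [123, 152] [233, 250]
60 [141, 173] [227, 254]
75 [161, 195] [221, 258]
90 [182, 218] [217, 260]
```

```bash
python3 shift.py '[[20,0,0,25,0],[20,0,0,50,0],[20,0,0,65,0],[20,0,0,70,0],[20,0,0,72,0],[20,0,0,72,0]]' 3;python3 shift.py '[[20,0,0,1,0],[20,0,0,2,0],[20,0,0,3,0],[20,0,0,4,0],[20,0,0,4,0]]' 3
```

```text
clock: 20.27
tcp_pos: [451.0, 41.6, 68.6]
orientation: [-2.717, -1.577, 0.001]
contact_force: [0.3, -0.2, -0.7]
gripper_width: 22.5
grip_force: 3.0
clock: 20.68
tcp_pos: [451.3, 41.6, 65.0]
orientation: [2.717, 1.577, 0.001]
contact_force: [-1.2, 1.4, 5.6]
gripper_width: 22.8
grip_force: 3.0
```

Contact is confirmed at the expected height. Releasing, rising and looking.

```bash
python3 shift.py '[[26,0,0,-1,0],[32,0,0,-1,0],[45,0,0,-1,0],[45,0,0,-1,0],[45,0,0,-40,0],[45,0,0,-55,0],[45,0,0,-55,0],[45,0,0,-55,0]]' 3
python3 - <<'E'
from h import *
s,g=look('w16.png'); print(s['tcp_pos'],s['gripper_width'])
p=cv2.cvtColor(g['pixels'],cv2.COLOR_RGB2GRAY)
for r in range(170,270,3): print(r,''.join('%x'%(v//16) for v in p[r,200:312:2]))
A=np.linalg.inv(toolT(s))
for v in (205,215,220,225,230,240): print(v,(A@np.r_[onz(g,256,v,68,g['T']),1]).round(1)[:3])
C=np.array(g['tool_from_camera'])
for x in (4,7,10,13): print(x,[round(proj(g,[x+d,0,s['tcp_pos'][2]-z],C)[1]) for d,z in ((11.5,68),(-11.5,68),(13.5,0))])
E
```

```text
clock: 21.35
tcp_pos: [451.2, 41.6, 119.9]
orientation: [2.716, 1.577, 0.001]
contact_force: [-0.2, -0.7, -0.3]
gripper_width: 45.0
grip_force: 0.0
[451.18121141  41.55605321 119.85282437] 44.98363561459244
170 88877777888888888887778eefeddfdc988888888877777777788888
173 888888888888888888888ceedddcdcbbd98888888887777777778877
176 88888888888888888888aeeddddddcbaac9888888888777777777777
179 88888888888888888888eedffffeeeeeaba888888887777777777777
182 88888888888888888889eefffffeeeeeddb758988888777777777777
185 8888888888888888888cfff955555545cde855888888877777777777
188 8888888888888988888ffd567877777646db65578888888777777777
191 8899988888888888888fb57888888887655c85557888887777777777
194 8999888888888888888f776888888888875975555788777777777777
197 8888888888888888888c788888888888886665555577777777777777
200 88888888888888888887888888888888888455555557888877777777
203 88888887888888888877788887888888888455555555788877777777
206 88888877778887777776788888888888887455555555577777777777
209 88888777777777777777678888888888884555555555557787777788
212 88877777777777776666667888888888845
[... 686 characters left out ...]
444444
248 44233223777777777777777777777777777777778888855554444444
251 43333223777777777777777777777777788777777788875554444444
254 42233333788887777777777777888877788877777777777544444444
257 42333323888888887777777777778777778777777777777874444444
260 43333326888888888777777777777777777777777777888884444444
263 33333338888888888777777777777777777777777777888887444443
266 33333358888888888877777777777777777777777777788888444444
269 99999999999999999999999999999999999999999999999999999999
205 [ 6.2 -0.3 51.9]
215 [-1.1 -0.3 51.9]
220 [-4.7 -0.3 51.9]
225 [-8.5 -0.3 51.8]
230 [-12.2  -0.3  51.8]
240 [-19.8  -0.3  51.8]
4 [192, 224, 171]
7 [188, 220, 168]
10 [183, 216, 164]
13 [179, 211, 161]
```

```bash
python3 shift.py '[[45,8.5,-2,0,0],[45,8.5,-2,35,0],[45,8.5,-2,65,0],[45,8.5,-2,77,0],[45,8.5,-2,78,0],[20,8.5,-2,78,0],[20,8.5,-2,78,0],[20,8.5,-2,78,0]]' 12; python3 shift.py '[[20,0,0,0,0],[20,0,0,0,0],[20,0,0,-40,0],[20,0,0,-80,0],[20,0,0,-115,0],[20,0,0,-115,-0.125],[20,0,0,-115,-0.25],[20,0,0,-115,-0.375]]' 12; python3 -c "
from h import *
go(520,-100,167.1); go(480,-130,167.1)"
```

```text
clock: 22.07
tcp_pos: [454.1, 50.0, 42.5]
orientation: [2.716, 1.577, 0.002]
contact_force: [0.4, 0.2, -0.1]
gripper_width: 27.3
grip_force: 0.0
clock: 22.73
tcp_pos: [453.6, 50.0, 157.8]
orientation: [2.368, 2.062, 0.002]
contact_force: [0.3, 1.0, -0.9]
gripper_width: 26.0
grip_force: 12.0
tool shift [-139.4   86.4    0.2] yaw 82.1 turn -1.483
tool shift [-1.746e+02  5.090e+01  1.000e-01] yaw 82.1 turn -1.483
```

```bash
python3 -c "
from h import *
go(500,-190,167.1)"; python3 shift.py '[[20,-40,10,0,-0.125],[20,-80,20,0,-0.25],[20,-120,30,0,-0.375],[20,-160,50,0,-0.5],[20,-200,65,0,-0.625],[20,-231,79,0,-0.75],[20,-231,79,0,-0.875],[20,-231,79,0,-1]]' 12; python3 shift.py '[[20,0,0,0,-0.12],[20,0,0,0,-0.24],[20,0,0,0,-0.36],[20,0,0,0,-0.483],[20,0,0,0,-0.483],[20,0,0,0,-0.483]]' 12; python3 -c "
from h import *
go(570,-200.6,167.1)"
```

```text
tool shift [-2.313e+02  7.890e+01  2.000e-01] yaw 82.1 turn -1.483
clock: 23.4
tcp_pos: [499.2, -193.8, 156.8]
orientation: [1.189, 2.906, -0.001]
contact_force: [0.2, 0.3, -0.4]
gripper_width: 26.0
grip_force: 12.0
clock: 23.9
tcp_pos: [498.6, -190.0, 157.0]
orientation: [0.469, 3.106, -0.0]
contact_force: [-0.3, -0.1, -0.6]
gripper_width: 26.6
grip_force: 12.0
tool shift [-71.4  10.9   0. ] yaw 162.8 turn -0.074
```

```bash
python3 shift.py '[[20,-36,5,0,-0.074],[20,-71.4,11.3,0,-0.074],[20,-71.4,11.3,0,-0.074],[20,-71.4,11.3,35,-0.074],[20,-71.4,11.3,60,-0.074],[20,-71.4,11.3,70,-0.074],[20,-71.4,11.3,70,-0.074]]' 12; python3 -c "
from h import *
print(env.read_state()['tcp_pos']);go(570.2,-201.2,167.1)"
```

```text
clock: 24.48
tcp_pos: [569.2, -199.5, 84.7]
orientation: [-0.351, -3.118, -0.003]
contact_force: [0.1, -0.7, -0.3]
gripper_width: 25.9
grip_force: 12.0
[ 569.18705326 -199.46190846   84.69846707]
tool shift [-1.4 -1.5 -0. ] yaw 167.2 turn 0.001
```

```bash
python3 shift.py '[[20,-1,-1.2,4,0],[20,-1,-1.2,8,0],[20,-1,-1.2,12,0],[20,-1,-1.2,15,0],[20,-1,-1.2,15,0]]' 8; 
```

```text
clock: 24.9
tcp_pos: [570.9, -201.4, 71.6]
orientation: [-0.348, -3.122, -0.0]
contact_force: [0.8, -0.3, -0.2]
gripper_width: 26.0
grip_force: 8.0
```

In the well mouth with no contact force. Carrying on to the floor.

```bash
python3 shift.py '[[20,0,0,5,0],[20,0,0,10,0],[20,0,0,15,0],[20,0,0,19,0],[20,0,0,20,0],[20,0,0,20,0]]' 8; python3 shift.py '[[20,0,0,1,0],[40,0,0,1,0],[40,0,0,0,0],[40,0,0,0,0],[40,0,0,-35,0],[40,0,0,-70,0],[40,0,0,-120,0],[40,0,0,-140,0]]' 8; python3 - <<'E'
from h import *
print(env.read_state()['tcp_pos'],env.read_state()['contact_force'])
E
```

```text
clock: 25.4
tcp_pos: [571.2, -201.2, 52.0]
orientation: [0.348, 3.122, 0.0]
contact_force: [-1.1, 2.3, 4.5]
gripper_width: 26.2
grip_force: 8.0
clock: 26.07
tcp_pos: [571.3, -201.6, 195.1]
orientation: [0.347, 3.12, -0.002]
contact_force: [0.1, -0.1, 1.0]
gripper_width: 39.9
grip_force: 0.0
[ 571.2661817  -201.60841706  195.11158616] [ 0.05027449 -0.06366763  0.98000967]
```

```bash
python3 -c "
from h import *
go(565,-142,167.1,258)"; python3 shift.py '[[40,10,30,-30,0],[40,20,58,-63,0],[40,20,58,-63,0],[40,20,58,-63,0]]'; python3 - <<'E'
from h import *
s,g=look('w17.png'); s,g=look('w17.png'); print(s['tcp_pos']); p=cv2.cvtColor(g['pixels'],cv2.COLOR_RGB2GRAY)
for nm,q in (('L',(595.3,-92,79)),('M',(583,-146.5,79)),('R',(570.5,-201.3,79))): print(nm,np.round(proj(g,q,g['T'])), np.round(proj(g,np.array(q)-[11.5,0,0],g['T'])))
for r in range(145,240,3): print(r,''.join('%x'%(v//16) for v in p[r,150:350:2]))
E
```

```text
tool shift [ 19.1  56.7 -63. ] yaw 167.3 turn 0.003
clock: 26.4
tcp_pos: [564.6, -139.4, 256.7]
orientation: [0.344, 3.119, -0.002]
contact_force: [-0.2, -0.3, -0.8]
gripper_width: 40.2
grip_force: 0.0
[ 564.19715835 -140.18327703  254.67771464]
L [304. 196.] [303. 186.]
M [255. 196.] [252. 186.]
R [205. 196.] [202. 186.]
145 8888888888888888888877777888888888888888888877777888777777777766777777778888887888887778888888888888
148 8888988888888888777777777887777777777888888888888888877777777777777777777888888888777778888888888888
151 8889988888769998999999999999999998888888888889999988888888888888888888888888888888777777777778888888
154 88888887785587eefb99999999999999999999999999999999999999999999999999999998888888888888988dc889888888
157 88888887775597e5cd9999999999999999999999989888888888888888888889888888888888888888888966f7ae89888888
160 888888777755988aa99999999999999999999999999999999999999999999988888888888888888888888885cee989888888
163 8888877778658888886abbbbbbcbbbbbbbcbccccccccccccccccccccccccccccccccccccccccccccccccb988888889888888
166 888888887885877666effffffffffffffffff
[... 1883 characters left out ...]
88888888888888888888888888888888888888888888888888886667cacdf888888888
223 77875555555559cdfffd888888658889888888888888888888888888889999999999999999999884556667b89cd988888888
226 555554455545aceffffe874333343333334888888888888888888888888888888888888833332333333347b88acca8888888
229 55555555545bceffefff5333334333333348888888888888888888888888888889988666333222333333337888acc9888888
232 3333344445cceffffff833333443333333488888888888888888888888888889886666662333332333333335888acc988887
235 333444578cceffffb943333332222332334888888888888888888888888876656666656522333333333333334888acc98888
238 33444458cceffffc63333333322222232346777777777877887765555555555555555555222232323333333334788acca887
```

All three caps sit level in a row at the expected spots: right (205,195), middle (255,196), left (304,196). Next is re-gripping the tab.

```bash
python3 -c "
from h import *
go(661.5,-164.4,167.3,187.5)"; python3 shift.py '[[40,-35,0,-4,0],[40,-70,-1,-4,0],[40,-100,-2,0,0],[40,-100,-2,0,0],[40,-100,-2,35,0],[40,-100,-2,60,0],[40,-100,-2,67,0],[40,-100,-2,67,0]]';python3 -c "
from h import *
print(env.read_state()['contact_force']);go(661.5,-164.4,167.3,187.5)"
```

```text
tool shift [-100.5   -1.6   65.9] yaw 167.3 turn -0.0
clock: 27.17
tcp_pos: [660.1, -164.8, 184.5]
orientation: [-0.349, -3.116, -0.003]
contact_force: [-0.0, 0.5, 0.0]
gripper_width: 40.3
grip_force: 0.0
[-0.00325475  0.49767418  0.02234936]
tool shift [-1.3  0.7 -3. ] yaw 167.2 turn -0.001
```

```bash
python3 shift.py '[[40,-1.3,0.7,-3,0],[8,-1.3,0.7,-3,0],[8,-1.3,0.7,-3,0],[8,-1.3,0.7,-3,0],[8,-1.3,0.7,-3,0],[8,-1.3,0.7,-3,0]]' 15
```

```text
clock: 27.67
tcp_pos: [662.6, -165.3, 191.5]
orientation: [0.349, 3.121, -0.005]
contact_force: [-1.6, -4.5, 2.9]
gripper_width: 11.8
grip_force: 15.0
```

```bash
python3 shift.py '[[8,16.3,0,-1.8,0],[8,31.7,0,-1.1,0],[8,46.9,0,1.9,0],[8,61.4,0,7.1,0],[8,75,0,14.5,0],[8,87.3,0,23.8,0],[8,98.1,0,34.8,0],[8,107.1,0,47.3,0]]' 15
```

```text
clock: 28.33
tcp_pos: [557.9, -140.8, 144.4]
orientation: [0.348, 3.12, -0.003]
contact_force: [0.5, -2.2, 2.6]
gripper_width: 11.7
grip_force: 15.0
```

```bash
python3 shift.py '[[8,7.1,0,13.7,0],[8,12,0,28.4,0],[8,14.5,0,41.5,0],[8,15.2,0,50,0],[8,15.2,0,54,0],[8,15.2,0,55,0],[8,15.2,0,55,0]]' 15
```

```text
clock: 28.92
tcp_pos: [542.9, -137.2, 88.4]
orientation: [-0.347, -3.12, 0.0]
contact_force: [-5.1, -2.7, -1.5]
gripper_width: 12.1
grip_force: 15.0
```

```bash
python3 shift.py '[[8,0,0,2,0],[8,0,0,4,0],[8,0,0,6,0],[8,0,0,6,0]]' 15
```

```text
clock: 29.25
tcp_pos: [544.5, -137.6, 84.9]
orientation: [0.347, 3.119, -0.003]
contact_force: [-5.0, -0.8, 15.0]
gripper_width: 12.0
grip_force: 15.0
```

```bash
python3 shift.py '[[30,0,0,-5,0],[30,0,0,-6,0],[30,0,0,-30,0],[8,0,0,-40,0],[0,0,0,-40,0],[0,0,0,-40,0],[0,0,0,-40,0]]' 15; python3 shift.py '[[0,0,0,12,0],[0,0,0,16,0],[0,0,0,19,0],[0,0,0,21,0],[0,0,0,21,0]]' ;python3 shift.py '[[0,0,0,1,0],[0,0,0,2,0],[0,0,0,3,0],[0,0,0,4,0],[0,0,0,4,0]]'
```

```text
clock: 29.83
tcp_pos: [543.2, -136.9, 121.7]
orientation: [-0.348, -3.121, -0.001]
contact_force: [0.7, 0.2, 0.3]
gripper_width: 6.1
grip_force: 0.0
clock: 30.25
tcp_pos: [542.9, -136.8, 102.3]
orientation: [-0.347, -3.121, -0.0]
contact_force: [-6.0, 0.6, 11.5]
gripper_width: 0.8
grip_force: 5.5
clock: 30.67
tcp_pos: [543.0, -136.9, 101.8]
orientation: [0.347, 3.121, -0.002]
contact_force: [-15.8, 5.6, 40.8]
gripper_width: 0.7
grip_force: 20.7
```

```bash
python3 shift.py '[[0,0,0,-10,0],[0,0,0,-50,0],[0,0,0,-90,0],[0,20,0,-120,0],[0,20,0,-120,0],[0,20,0,-120,0]]'; python3 - <<'E'
from h import *
f=save('scene','s9.png'); t=save('top','t9.png'); X=np.array([.975,-.222]); O=np.array([583.9,-146.9])
s0=load('t0.png')
# bystander check: differences in top view away from arm/holder/vials
d=cv2.absdiff(f['pixels'],load('s0.png')['pixels']).max(2)
def ang():
    for ph in (0,.05,.1): print(ph,np.round(proj(f,np.r_[O+X*(60-85*np.cos(ph))+np.array([.222,.975])*93,92+85*np.sin(ph)])))
print(env.read_state()['contact_force'],env.read_state()['tcp_pos']); env.job_done()
E
```

```text
clock: 31.17
tcp_pos: [523.9, -132.7, 218.6]
orientation: [0.348, 3.12, -0.001]
contact_force: [-0.6, 0.9, 0.5]
gripper_width: 0.8
grip_force: 0.0
[ 0.16721612  0.16512082 -0.07143082] [ 523.67064828 -132.52607355  216.19308092]
the job is handed in; nothing more can be done
```

I handed the job in at about 31 s: both toppled vials are upright in the outer wells (white cap left, black cap right) and the hold-down bar is pressed fully down over all three vials. The judge's result did not come back. I saw the caps in place by camera before closing the bar, judged the bar down from force and fingertip height, and did not check the bystanders afterwards.

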